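# Put the whole kiln posts back in their caddy

## Robot

A 6-joint arm with a two-finger parallel gripper is mounted at the origin on the work surface. World frame = base frame: x ahead of the robot, y to its left, z up, the work surface at z = 0. Lengths are in m, angles in rad, forces in N, time in s.
With the tool pointing down it reaches from about 0.4 to 0.825 m from the base axis. Payload 7 kg.
Tool frame: the origin (TCP) lies midway between the tips of the shut fingers; the grasp point (between the pads) lies 19 mm behind it; y points along the fingers, z is the direction in which the jaws open and shut, and the axes are right-handed (so a half turn about y gives the same grasp; the last joint's range is limited). The gripper opens to 88 mm and grips with 3 to 60 N. Pads are 19 mm wide; open, the fingers measure 130 mm over their backs; the gripper's body (78 mm by 193 mm) begins 47 mm behind the grasp point.
Start: joints at [-0.922, 0.359, 0.012, 0, -1.224, -0.288], TCP at [0.238, -0.632, 0.227] pointing down, gripper open.
Joint ranges: [-3.07, 3.07], [-1.43, 2.12], [-1.02, 1.25], [-3.03, 1.67], [-3.05, -0], [-3.03, 3.03]. Speed limits (rad/s): [2.39, 2.39, 3.01, 3.14, 3.14, 3.14].

## Interface

Orientations are given as [roll, pitch, yaw] about the fixed x, y, z axes, in that order (R = Rz(yaw) Ry(pitch) Rx(roll)).
In Python, from station import arm gives the robot as it stands.
- The arm moves only by the tool move_arm, never from a script. Its argument "deltas" is a list of rows, each an object with "dp": the shift along the tool's x, y, z in mm, a list of three; "rotation": the turn, a rotation vector about the tool's x, y, z in degrees, a list of three. A call has 1 to 5 rows; each row shifts and turns the pose as measured when the row begins, along the tool's axes as they then stand; what a row does not reach is not made up. A row lasts 1/12 s, in which the tool goes at most 41.7 mm and 7.16 degrees, less where a joint would pass 70% of its speed; a pose out of reach is approached as far as the arm can. A call is refused whole if a number of a shift passes 41.7 or a number of a turn 7.16, either way. A call with a gripper value outside its range is refused whole. "jaw" is the closure in counts, from 0 (fully open) to 255 (shut), set as the call begins (left out, the last holds). The fingers move at their own pace and stop on an object; "squeeze" is the grip in N (left out, the last holds). Time passes only in rows, so rows that do not move let the fingers close. It gives the time, the measured TCP pose, the force and the opening at its end, in the units of the state.
- arm.get_state(): the state, without advancing time (a new reading comes with each control period).
- arm.grab_frame(name): name is "scene" or "top" or "wrist"; returns a dict with "pixels" (480x640x3 uint8, red, green, blue), "z_map" (480x640 float32, m along the optical axis (not along the pixel's ray), 0 where there is no reading), "fx", "fy", "cx", "cy" (pixels), "cam_to_world" (4x4, takes a point from camera to world coordinates); the wrist camera has in their place "mount" (4x4, takes a point from camera to tool coordinates, whose origin is the TCP and whose axes are the tool frame's). Camera axes: x right, y down, z forward; pixel columns grow to the right and rows downward; lengths in m; the calibration is good to about 2 mm. The wrist camera is an equidistant fisheye: a pixel r from the principal point sees the ray r / f radians off the axis. A picture is of the moment at which its call begins: read the wrist's pose just before it.
- arm.job_done(): hands the job in, once; it reports no verdict.
The state is a dict: "t": time; "q": joint angles; "qd": joint speeds; "joint_efforts": joint torques, N m; "eef_pos": TCP position; "ee_rot": TCP orientation; "force": force on the tool from outside, world axes, zero at the start; "moment": the same for the moment, N m; "width": finger opening in m.
Only numpy, scipy, OpenCV 4.12 (cv2) and the standard library are available. Lean on these libraries where they do the work, as an engineer would, in place of code of your own. Each camera call takes 0.05 s, during which the arm holds its last target.

## Task

The kiln has been unpacked: put the four whole kiln posts away in the wooden caddy, each lying flat on the floor of the bay cut to its own length (longest post in the longest pocket, and so on down to the shortest). The two chipped posts, with a broken-off corner, do not belong: leave them where they lie.

Things in the scene. Friction and masses are not known exactly. Their poses are not given: they have to be found in the camera images.
- long_post_center (a point): Centre (half-way up, half-way along) of the longest whole kiln post: a solid buff-coloured ceramic block lying on its side, 115 long x 34 wide x 34 high, plain rectangle seen from above, with a dark bore mark on each end face; about 250 g. Own x runs along its length, y across, z up. It lies at any yaw, flat on the table, so this point starts 17 mm above the table.
- medium_post_center (a point): Centre (half-way up, half-way along) of the second longest whole kiln post: a solid buff-coloured ceramic block lying on its side, 90 long x 34 wide x 34 high, plain rectangle seen from above, with a dark bore mark on each end face; about 200 g. Own x runs along its length, y across, z up. It lies at any yaw, flat on the table, so this point starts 17 mm above the table.
- short_post_center (a point): Centre (half-way up, half-way along) of the second shortest whole kiln post: a solid buff-coloured ceramic block lying on its side, 65 long x 34 wide x 34 high, plain rectangle seen from above, with a dark bore mark on each end face; about 140 g. Own x runs along its length, y across, z up. It lies at any yaw, flat on the table, so this point starts 17 mm above the table.
- stub_post_center (a point): Centre (half-way up, half-way along) of the shortest (nearly a cube) whole kiln post: a solid buff-coloured ceramic block lying on its side, 40 long x 34 wide x 34 high, plain rectangle seen from above, with a dark bore mark on each end face; about 90 g. Own x runs along its length, y across, z up. It lies at any yaw, flat on the table, so this point starts 17 mm above the table.
- chipped_a_center (a point): A chipped kiln post, to be left alone: same ceramic and section as the whole posts, 90 long x 34 x 34 mm overall, but one corner is broken off over the full height (a notch 32 long x 18 wide at its +x +y corner), so it looks L-shaped from above. The point is the centre of the 90 x 34 x 34 outline, 17 mm above the table; x along its length, z up.
- chipped_b_center (a point): A chipped kiln post, to be left alone: same ceramic and section as the whole posts, 65 long x 34 x 34 mm overall, but one corner is broken off over the full height (a notch 26 long x 18 wide at its +x +y corner), so it looks L-shaped from above. The point is the centre of the 65 x 34 x 34 outline, 17 mm above the table; x along its length, z up.
- long_bay: Bay of the 115 mm post: one of four fixed plywood inserts (145 x 69, 12 high) side by side, 70 apart, in any order, in a wooden caddy (163 x 300, 18 high). Its pocket, grey floor, 133 x 50, centred, is the longest. Origin: centre of its underside, 6 above the table; x along the pocket, y along the row, z up. Pocket floor 2 above the origin, rims 12 above it (18 above the table).
- medium_bay: Bay of the 90 mm post: one of four fixed plywood inserts (145 x 69, 12 high) side by side, 70 apart, in any order, in a wooden caddy (163 x 300, 18 high). Its pocket, grey floor, 108 x 50, centred, is the second longest. Origin: centre of its underside, 6 above the table; x along the pocket, y along the row, z up. Pocket floor 2 above the origin, rims 12 above it (18 above the table).
- short_bay: Bay of the 65 mm post: one of four fixed plywood inserts (145 x 69, 12 high) side by side, 70 apart, in any order, in a wooden caddy (163 x 300, 18 high). Its pocket, grey floor, 83 x 50, centred, is the second shortest. Origin: centre of its underside, 6 above the table; x along the pocket, y along the row, z up. Pocket floor 2 above the origin, rims 12 above it (18 above the table).
- stub_bay: Bay of the 40 mm post: one of four fixed plywood inserts (145 x 69, 12 high) side by side, 70 apart, in any order, in a wooden caddy (163 x 300, 18 high). Its pocket, grey floor, 58 x 50, centred, is the shortest. Origin: centre of its underside, 6 above the table; x along the pocket, y along the row, z up. Pocket floor 2 above the origin, rims 12 above it (18 above the table).

How it is judged:
By the outcome, as a careful person would: the job done as asked, in the order asked, and still so for the second after the job is handed in, with the robot touching nothing.
It also fails if it takes over 106 s, if anything falls off the work surface, if the arm or the gripper's body presses on something with over 40 N, if the wrist force passes 120 N, or if a joint passes its speed limit or range.

## Working session

There is one attempt and no reset: what is moved stays moved. The work goes in short steps, Python scripts to look and compute and a tool call to move; the robot and the scene stay as the last step left them, time stands still between calls to the robot, and variables do not carry over. Pictures are saved under pics/ and viewed, and the job is handed in when it is done.

Besides the shell and the picture viewer there is one more tool, called after "Call:" as name([rows], argument=value, ...), one row to a line, values as JSON. move_arm: Moves the arm, as the interface text tells. Its arguments: {"type":"object","properties":{"deltas":{"type":"array","items":{"type":"object","properties":{"dp":{"type":"array","items":{"type":"number"}},"rotation":{"type":"array","items":{"type":"number"}}}}},"jaw":{"type":"number"},"squeeze":{"type":"number"}},"required":["deltas"]}

```bash
mkdir -p pics; ls
python3 - <<'E'
from station import arm
import cv2,numpy as np
s=arm.get_state(); print({k:np.round(v,4).tolist() for k,v in s.items()})
for n in("scene","top"):
    f=arm.grab_frame(n); cv2.imwrite(f"pics/{n}0.png",f["pixels"][:,:,::-1]); np.savez(f"{n}0.npz",**f)
    print(n,f["fx"],f["fy"],f["cx"],f["cy"],np.round(f["cam_to_world"],3).tolist())
E
```

```text
pics
{'t': 0.0, 'q': [-0.9219, 0.3594, 0.0111, -0.0004, -1.2241, -0.2881], 'qd': [0.0008, -0.0008, -0.0003, -0.0015, -0.0012, 0.0012], 'joint_efforts': [0.001, -58.272, 29.3059, 6.9972, 0.0069, -0.0001], 'eef_pos': [0.2381, -0.6311, 0.2256], 'ee_rot': [-1.5692, 0.0001, 0.3607], 'force': [-0.6514, 0.2437, -0.1562], 'moment': [-0.0063, -0.0158, 0.0067], 'width': 0.0878}
scene 455.6969829260885 455.6969829260885 323.34768455991986 233.40979781483782 [[0.632, 0.491, -0.599, 1.188], [0.775, -0.415, 0.478, -0.515], [-0.014, -0.766, -0.643, 0.708], [0.0, 0.0, 0.0, 1.0]]
top 611.6982499031707 611.6982499031707 322.983443460376 249.5333233962845 [[0.024, -0.997, 0.074, 0.449], [-0.999, -0.022, 0.022, -0.02], [-0.021, -0.075, -0.997, 1.453], [0.0, 0.0, 0.0, 1.0]]
```

View pics/top0.png

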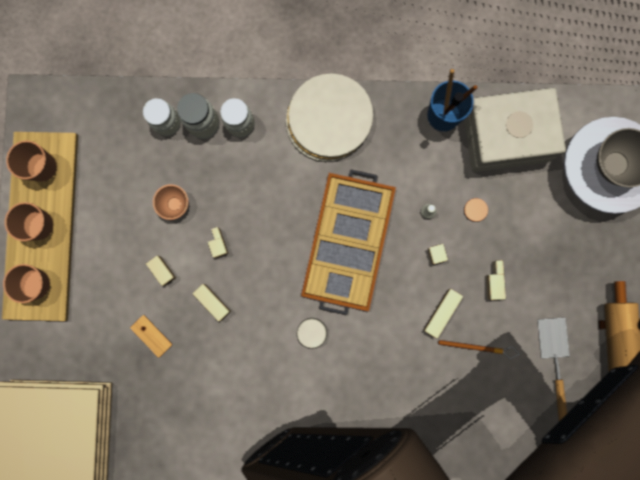

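View pics/scene0.png

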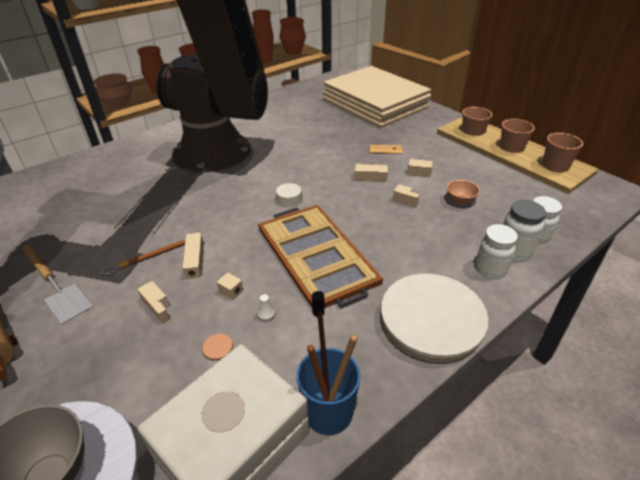

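The top view shows the caddy at about (349,241), with pockets from top to bottom at (358,197), (352,226), (346,256) and (339,286). The whole posts are at (443,313), (211,302), (160,271) and (438,254). The chipped ones are at (497,281) and (217,243).

```bash
cat > vis.py <<'E'
import numpy as np,cv2
def cast(f,uv,z):
    T=f["cam_to_world"]; uv=np.atleast_2d(uv).astype(float)
    d=np.c_[(uv[:,0]-f["cx"])/f["fx"],(uv[:,1]-f["cy"])/f["fy"],np.ones(len(uv))]@T[:3,:3].T
    return (T[:3,3]+d*((z-T[2,3])/d[:,2])[:,None])
def cloud(f):
    v,u=np.mgrid[:480,:640]; Z=f["z_map"]
    P=np.stack([(u-f["cx"])/f["fx"]*Z,(v-f["cy"])/f["fy"]*Z,Z],-1)
    return P@f["cam_to_world"][:3,:3].T+f["cam_to_world"][:3,3]
def rect(P):  # metric points -> centre, (long,short), yaw of the long side
    b=cv2.boxPoints(cv2.minAreaRect((P[:,:2]*1000).astype(np.float32)))
    e=[b[1]-b[0],b[2]-b[1]]; e.sort(key=lambda a:-np.linalg.norm(a))
    return b.mean(0),np.linalg.norm(e[0]),np.linalg.norm(e[1]),(np.degrees(np.arctan2(e[0][1],e[0][0]))+90)%180-90
E
python3 - <<'E'
import numpy as np,cv2
from vis import *
f=dict(np.load("top0.npz")); W=cloud(f); img=f["pixels"]
hsv=cv2.cvtColor(img,cv2.COLOR_RGB2HSV)
print("caddyfloor z",W[256,346],"table",W[350,200],"rim",W[241,331])
for n,(u,v) in dict(stub=(438,254),long=(443,313),ca=(497,285),cb=(220,245),short=(160,271),med=(211,302)).items(): print(n,hsv[v,u],W[v,u].round(3))
for u,v in [(358,197),(352,226),(346,256),(339,286),(349,241),(320,270)]: print(hsv[v,u],img[v,u],W[v,u].round(3))
E
```

```text
caddyfloor z [ 0.54274376 -0.04229242  0.00567154] table [0.31341453 0.29617317 0.0062777 ] rim [ 0.57671715 -0.00604778  0.01577421]
stub [ 34  44 219] [ 0.55  -0.254  0.035]
long [ 34  49 218] [ 0.415 -0.267  0.038]
ca [ 33  51 216] [ 0.482 -0.391  0.034]
cb [ 31  53 216] [0.56  0.254 0.03 ]
short [ 26  61 214] [0.496 0.39  0.037]
med [ 29  56 214] [0.427 0.269 0.032]
[111  15 117] [110 112 117] [ 0.684 -0.068  0.008]
[115  13 118] [112 113 118] [ 0.614 -0.055  0.006]
[110  13 120] [114 116 120] [ 0.543 -0.042  0.006]
[111  15 120] [113 115 120] [ 0.471 -0.027  0.008]
[ 20 134 173] [173 143  82] [ 0.578 -0.048  0.014]
[ 20 131 194] [194 161  94] [0.508 0.018 0.016]
```

Run:
```python
import numpy as np,cv2
from vis import *
f=dict(np.load("top0.npz")); img=f["pixels"]; W=cloud(f)
big=cv2.resize(img,None,fx=4,fy=4,interpolation=cv2.INTER_CUBIC)
hsv=cv2.cvtColor(big,cv2.COLOR_RGB2HSV)
ov=big.copy()
def run(mask,names,z):
    for n,(u,v) in names.items():
        k,lab=cv2.connectedComponents(mask); l=lab[4*v,4*u]
        c,_=cv2.findContours((lab==l).astype(np.uint8),0,2); c=max(c,key=cv2.contourArea)
        cv2.drawContours(ov,[c],-1,(255,0,0),1)
        uv=(c[:,0]+.5)/4-.5; P=cast(f,uv,z); ce,a,b,y=rect(P)
        print(n,ce.round(1),"size",a.round(1),b.round(1),"yaw",y.round(1),"area ratio",round(cv2.contourArea((P[:,:2]*1000).astype(np.float32))/(a*b),2))
m=((hsv[...,2]>175)&(hsv[...,1]>25)&(hsv[...,1]<85)).astype(np.uint8)
run(m,dict(stub=(438,254),long=(443,313),ca=(497,288),cb=(220,248),short=(160,271),med=(211,302)),.034)
m=((hsv[...,1]<60)).astype(np.uint8)
run(m,dict(b1=(358,197),b2=(352,226),b3=(346,256),b4=(339,286)),.009)
o=ov[4*170:4*340,4*130:4*520]; cv2.imwrite("pics/ov.png",cv2.resize(o[:,:,::-1],(800,349)))
```

```text
stub [ 552.4 -255.2] size 38.9 32.6 yaw 16.4 area ratio 0.94
long [ 414.7 -269.3] size 113.6 32.2 yaw -30.7 area ratio 0.96
ca [ 494.5 -390. ] size 87.7 32.6 yaw 4.2 area ratio 0.75
cb [567.8 265.5] size 63.4 32.5 yaw 21.0 area ratio 0.74
short [498.3 394.2] size 63.5 32.7 yaw 38.4 area ratio 0.95
med [426.9 271. ] size 88.4 32.4 yaw 45.2 area ratio 0.96
b1 [681.4 -67.4] size 105.9 47.6 yaw 78.8 area ratio 0.96
b2 [612.5 -53.7] size 81.0 47.8 yaw 78.6 area ratio 0.96
b3 [543.5 -39.9] size 131.3 48.1 yaw 78.8 area ratio 0.96
b4 [474.7 -26.1] size 55.2 48.5 yaw 78.5 area ratio 0.96
```

View pics/ov.png

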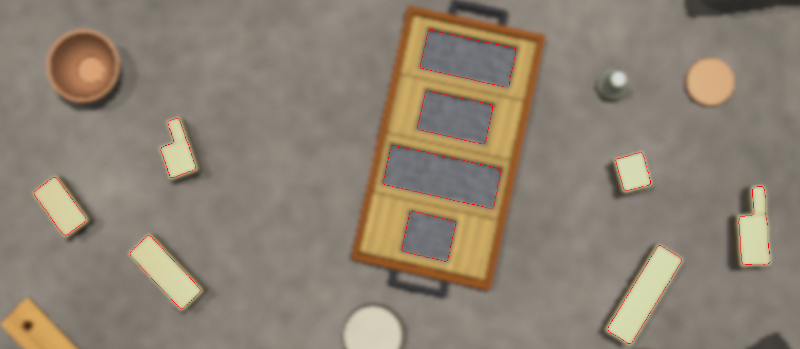

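Measured sizes read about 2 mm under nominal, the 70 mm spacing matches, and the area ratios identify the chipped posts (0.75). From the far end, the bays are medium, short, long, stub. Next is a helper that prints how far to go in tool axes.

```bash
cat > go.py <<'E'
import sys,numpy as np
from scipy.spatial.transform import Rotation as R
from station import arm
# usage: go.py x y z(mm) yaw(deg) [n]: suggested rows
tgt=np.array(list(map(float,sys.argv[1:4]))); yaw=float(sys.argv[4])
s=arm.get_state(); p=np.array(s["eef_pos"])*1000; r=R.from_euler("xyz",s["ee_rot"])
print("t",round(s["t"],2),"pos",p.round(1),"rot",np.degrees(s["ee_rot"]).round(1),"w",round(s["width"]*1000,1),"F",np.round(s["force"],1),"q6",round(s["q"][5],2))
g=R.from_euler("xyz",[-90,0,yaw],degrees=True)
rv=(r.inv()*g).as_rotvec(degrees=True); d=tgt-p
n=int(sys.argv[5]) if len(sys.argv)>5 else max(1,int(np.ceil(np.linalg.norm(d)/38)),int(np.ceil(np.linalg.norm(rv)/7)))
print("n",n,"total tool dp",r.inv().apply(d).round(1),"rv",rv.round(1))
st=R.from_rotvec(rv/n,degrees=True); c=r
rows=[]
for i in range(n):
    rows.append('{"dp":%s,"rotation":%s}'%((c.inv().apply(d/n)).round(0).astype(int).tolist(),(rv/n).round(1).tolist())); c=c*st
for i in range(0,n,5): print(",".join(rows[i:i+5]))
E
python3 go.py 415 -269 130 -30.7
```

```text
t 0.1 pos [ 238.1 -631.1  225.7] rot [-89.9   0.   20.7] w 87.7 F [ 0.1 -0.8 -0.5] q6 -0.29
n 11 total tool dp [293.3  96.1 276.2] rv [-0.1 51.4 -0. ]
{"dp":[27, 9, 25],"rotation":[-0.0, 4.7, -0.0]},{"dp":[25, 9, 27],"rotation":[-0.0, 4.7, -0.0]},{"dp":[22, 9, 29],"rotation":[-0.0, 4.7, -0.0]},{"dp":[20, 9, 31],"rotation":[-0.0, 4.7, -0.0]},{"dp":[17, 9, 32],"rotation":[-0.0, 4.7, -0.0]}
{"dp":[15, 9, 34],"rotation":[-0.0, 4.7, -0.0]},{"dp":[12, 9, 35],"rotation":[-0.0, 4.7, -0.0]},{"dp":[9, 9, 36],"rotation":[-0.0, 4.7, -0.0]},{"dp":[6, 9, 36],"rotation":[-0.0, 4.7, -0.0]},{"dp":[3, 9, 37],"rotation":[-0.0, 4.7, -0.0]}
{"dp":[0, 9, 37],"rotation":[-0.0, 4.7, -0.0]}
```

Call:
move_arm([
  {"dp": [27, 9, 25], "rotation": [0, 4.7, 0]},
  {"dp": [25, 9, 27], "rotation": [0, 4.7, 0]},
  {"dp": [22, 9, 29], "rotation": [0, 4.7, 0]},
  {"dp": [20, 9, 31], "rotation": [0, 4.7, 0]},
  {"dp": [17, 9, 32], "rotation": [0, 4.7, 0]},
], jaw=0, squeeze=30)

```text
t: 0.52
eef_pos: [0.3185, -0.4672, 0.1768]
ee_rot: [-1.57, 0.003, -0.073]
force: [1.0, -0.7, 0.3]
width: 0.0876
```

Call:
move_arm([
  {"dp": [15, 9, 34], "rotation": [0, 4.7, 0]},
  {"dp": [12, 9, 35], "rotation": [0, 4.7, 0]},
  {"dp": [9, 9, 36], "rotation": [0, 4.7, 0]},
  {"dp": [6, 9, 36], "rotation": [0, 4.7, 0]},
  {"dp": [3, 9, 37], "rotation": [0, 4.7, 0]},
])

```text
t: 0.93
eef_pos: [0.4068, -0.2955, 0.1288]
ee_rot: [-1.571, 0.005, -0.506]
force: [1.2, 0.1, -0.6]
width: 0.0881
```

```bash
python3 go.py 415 -269 130 -30.7
```

```text
t 0.93 pos [ 406.8 -295.5  128.8] rot [-90.    0.3 -29. ] w 88.1 F [ 1.2  0.1 -0.6] q6 -1.84
n 1 total tool dp [-5.7 -1.1 27.2] rv [-0.   1.7 -0.3]
{"dp":[-6, -1, 27],"rotation":[-0.0, 1.7, -0.3]}
```

Call:
move_arm([
  {"dp": [-6, -1, 27], "rotation": [0, 1.7, -0.3]},
  {"dp": [0, 0, 0], "rotation": [0, 0, 0]},
])

```text
t: 1.1
eef_pos: [0.4159, -0.263, 0.1277]
ee_rot: [-1.571, 0.002, -0.54]
force: [-0.3, 0.3, -0.5]
width: 0.0876
```

```bash
python3 go.py 415 -269 40 -30.7
python3 - <<'E'
from station import arm
import cv2,numpy as np
print(np.degrees(arm.get_state()["q"]).round(1))
f=arm.grab_frame("wrist"); cv2.imwrite("pics/w1.png",f["pixels"][:,:,::-1]); print(f["mount"].round(3),f["fx"])
E
```

```text
t 1.1 pos [ 415.9 -263.   127.7] rot [-90.    0.1 -30.9] w 87.6 F [-0.3  0.3 -0.5] q6 -1.95
n 3 total tool dp [ 2.5 87.7 -5.6] rv [-0.  -0.2 -0.1]
{"dp":[1, 29, -2],"rotation":[-0.0, -0.1, -0.0]},{"dp":[1, 29, -2],"rotation":[-0.0, -0.1, -0.0]},{"dp":[1, 29, -2],"rotation":[-0.0, -0.1, -0.0]}
[-9.400e+00  8.700e+00 -2.970e+01 -1.000e-01 -5.180e+01 -1.115e+02]
[[-0.     0.962  0.274 -0.075]
 [-0.001 -0.274  0.962 -0.157]
 [ 1.    -0.     0.001  0.   ]
 [ 0.     0.     0.     1.   ]] 371.64829954431775
```

View pics/w1.png

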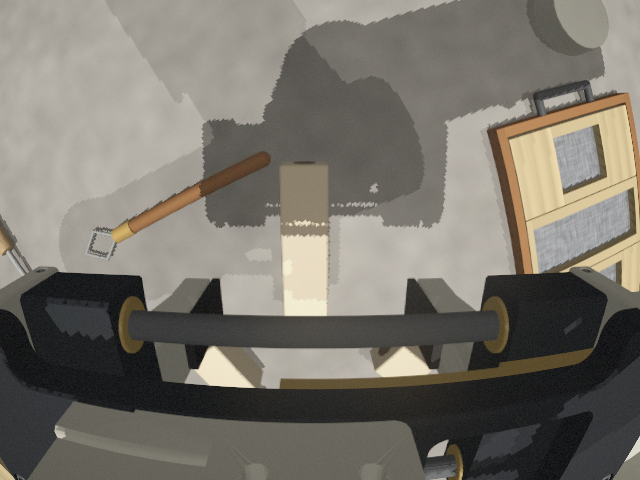

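The wrist view shows the long post at columns 281–328, between the fingers (220 to 405). It is a little left of the middle, which agrees with the computed -5.6 mm. Descending.

Call:
move_arm([
  {"dp": [1, 30, -3], "rotation": [0, 0, 0]},
  {"dp": [1, 30, -2], "rotation": [0, 0, 0]},
  {"dp": [0, 28, 0], "rotation": [0, 0, 0]},
  {"dp": [0, 24, 0], "rotation": [0, 0, 0]},
  {"dp": [0, 0, 0], "rotation": [0, 0, 0]},
])

```text
t: 1.57
eef_pos: [0.4171, -0.2718, 0.0146]
ee_rot: [-1.569, -0.005, -0.531]
force: [-0.2, -0.8, -1.2]
width: 0.0876
```

```bash
python3 go.py 414.7 -269.3 12 -30.7
```

```text
t 1.57 pos [ 417.1 -271.8   14.6] rot [-89.9  -0.3 -30.4] w 87.6 F [-0.2 -0.8 -1.2] q6 -1.92
n 1 total tool dp [-3.4  2.5  0.9] rv [-0.1  0.3  0.3]
{"dp":[-3, 3, 1],"rotation":[-0.1, 0.3, 0.3]}
```

Call:
move_arm([
  {"dp": [-3, 3, 1], "rotation": [0, 0, 0]},
  {"dp": [0, 0, 0], "rotation": [0, 0, 0]},
])

```text
t: 1.73
eef_pos: [0.4138, -0.2705, 0.0112]
ee_rot: [-1.571, -0.002, -0.532]
force: [0.0, -0.2, -0.0]
width: 0.0878
```

Call:
move_arm([
  {"dp": [0, 0, 0], "rotation": [0, 0, 0]},
  {"dp": [0, 0, 0], "rotation": [0, 0, 0]},
  {"dp": [0, 0, 0], "rotation": [0, 0, 0]},
  {"dp": [0, 0, 0], "rotation": [0, 0, 0]},
  {"dp": [0, 0, 0], "rotation": [0, 0, 0]},
], jaw=255, squeeze=30)

```text
t: 2.15
eef_pos: [0.4169, -0.272, 0.0164]
ee_rot: [-1.568, -0.01, -0.532]
force: [-0.3, 0.1, 0.3]
width: 0.0597
```

Call:
move_arm([
  {"dp": [0, 0, 0], "rotation": [0, 0, 0]},
  {"dp": [0, 0, 0], "rotation": [0, 0, 0]},
  {"dp": [0, 0, 0], "rotation": [0, 0, 0]},
  {"dp": [0, 0, 0], "rotation": [0, 0, 0]},
  {"dp": [0, 0, 0], "rotation": [0, 0, 0]},
])

```text
t: 2.57
eef_pos: [0.4178, -0.272, 0.0177]
ee_rot: [-1.567, -0.013, -0.531]
force: [0.4, -0.9, 0.0]
width: 0.0337
```

Call:
move_arm([
  {"dp": [0, -15, 0], "rotation": [0, 0, 0]},
  {"dp": [0, -25, 0], "rotation": [0, 0, 0]},
  {"dp": [0, -30, 0], "rotation": [0, 0, 0]},
  {"dp": [0, 0, 0], "rotation": [0, 0, 0]},
])

```text
t: 2.9
eef_pos: [0.4139, -0.2709, 0.087]
ee_rot: [-1.57, -0.004, -0.532]
force: [1.6, -0.8, -1.7]
width: 0.0339
```

```bash
python3 go.py 543.5 -39.9 100 78.7
python3 - <<'E'
from station import arm
import cv2,numpy as np
f=arm.grab_frame("wrist"); cv2.imwrite("pics/w2.png",f["pixels"][:,:,::-1])
E
```

```text
t 2.9 pos [ 413.9 -270.9   87. ] rot [-90.   -0.2 -30.5] w 33.9 F [ 1.6 -0.8 -1.7] q6 -1.92
n 16 total tool dp [ -5.4 -12.9 264.8] rv [   0.2 -109.2    0.2]
{"dp":[0, -1, 17],"rotation":[0.0, -6.8, 0.0]},{"dp":[2, -1, 16],"rotation":[0.0, -6.8, 0.0]},{"dp":[4, -1, 16],"rotation":[0.0, -6.8, 0.0]},{"dp":[5, -1, 16],"rotation":[0.0, -6.8, 0.0]},{"dp":[7, -1, 15],"rotation":[0.0, -6.8, 0.0]}
{"dp":[9, -1, 14],"rotation":[0.0, -6.8, 0.0]},{"dp":[11, -1, 13],"rotation":[0.0, -6.8, 0.0]},{"dp":[12, -1, 11],"rotation":[0.0, -6.8, 0.0]},{"dp":[13, -1, 10],"rotation":[0.0, -6.8, 0.0]},{"dp":[14, -1, 8],"rotation":[0.0, -6.8, 0.0]}
{"dp":[15, -1, 6],"rotation":[0.0, -6.8, 0.0]},{"dp":[16, -1, 5],"rotation":[0.0, -6.8, 0.0]},{"dp":[16, -1, 3],"rotation":[0.0, -6.8, 0.0]},{"dp":[17, -1, 1],"rotation":[0.0, -6.8, 0.0]},{"dp":[17, -1, -1],"rotation":[0.0, -6.8, 0.0]}
{"dp":[16, -1, -3],"rotation":[0.0, -6.8, 0.0]}
```

View pics/w2.png

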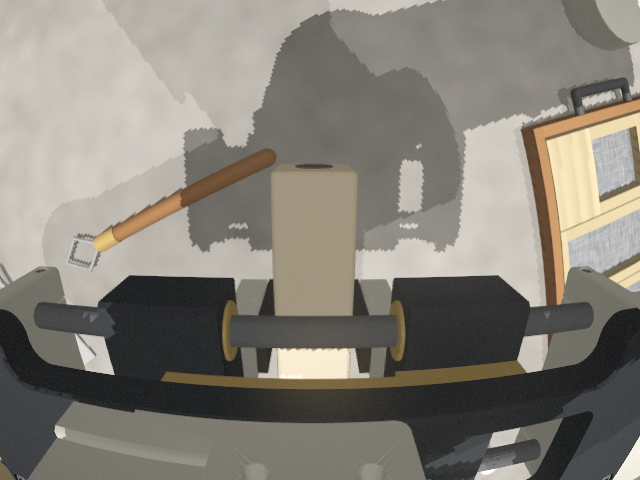

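The wrist view shows the long post held level between the fingers (columns 272–357). Carrying it to the long bay.

Call:
move_arm([
  {"dp": [0, -6, 17], "rotation": [0, -6.8, 0]},
  {"dp": [2, -6, 16], "rotation": [0, -6.8, 0]},
  {"dp": [4, -6, 16], "rotation": [0, -6.8, 0]},
  {"dp": [5, 0, 16], "rotation": [0, -6.8, 0]},
  {"dp": [7, 0, 15], "rotation": [0, -6.8, 0]},
])

```text
t: 3.37
eef_pos: [0.4494, -0.1964, 0.0986]
ee_rot: [-1.567, 0.005, 0.075]
force: [-0.9, 0.3, -3.2]
width: 0.034
```

Call:
move_arm([
  {"dp": [9, 0, 14], "rotation": [0, -6.8, 0]},
  {"dp": [11, 0, 13], "rotation": [0, -6.8, 0]},
  {"dp": [12, 0, 11], "rotation": [0, -6.8, 0]},
  {"dp": [13, 0, 10], "rotation": [0, -6.8, 0]},
  {"dp": [14, 0, 8], "rotation": [0, -6.8, 0]},
])

```text
t: 3.78
eef_pos: [0.4853, -0.1193, 0.0921]
ee_rot: [-1.558, 0.009, 0.697]
force: [-0.1, -0.3, -1.5]
width: 0.0335
```

Call:
move_arm([
  {"dp": [15, 0, 6], "rotation": [0, -6.8, 0]},
  {"dp": [16, 0, 5], "rotation": [0, -6.8, 0]},
  {"dp": [16, 0, 3], "rotation": [0, -6.8, 0]},
  {"dp": [17, 0, 1], "rotation": [0, -6.8, 0]},
  {"dp": [17, 0, -1], "rotation": [0, -6.8, 0]},
])

```text
t: 4.2
eef_pos: [0.5182, -0.0406, 0.0845]
ee_rot: [-1.544, 0.003, 1.32]
force: [0.7, 0.3, -1.6]
width: 0.0337
```

```bash
python3 go.py 543.5 -39.9 70 78.7
```

```text
t 4.2 pos [518.2 -40.6  84.5] rot [-88.5   0.2  75.6] w 33.7 F [ 0.7  0.3 -1.6] q6 -0.53
n 1 total tool dp [  7.1  13.8 -24.7] rv [-1.5 -3.1 -0.1]
{"dp":[7, 14, -25],"rotation":[-1.5, -3.1, -0.1]}
```

Call:
move_arm([
  {"dp": [7, 14, -25], "rotation": [-1.5, -3.1, -0.1]},
  {"dp": [0, 0, 0], "rotation": [0, 0, 0]},
])

```text
t: 4.37
eef_pos: [0.5449, -0.037, 0.0672]
ee_rot: [-1.57, 0.0, 1.387]
force: [0.4, -0.1, -2.0]
width: 0.0337
```

```bash
python3 go.py 543.5 -39.9 45 78.7
python3 - <<'E'
from station import arm
import cv2,numpy as np
f=arm.grab_frame("wrist"); cv2.imwrite("pics/w3.png",f["pixels"][:,:,::-1])
E
```

```text
t 4.37 pos [544.9 -37.   67.2] rot [-90.    0.   79.5] w 33.7 F [ 0.4 -0.1 -2. ] q6 -0.47
n 1 total tool dp [-3.1 22.2  0.8] rv [-0.   0.8 -0. ]
{"dp":[-3, 22, 1],"rotation":[-0.0, 0.8, -0.0]}
```

View pics/w3.png

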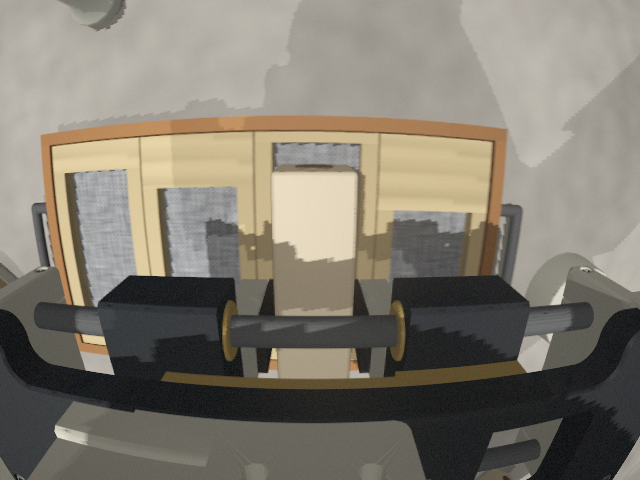

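Call:
move_arm([
  {"dp": [-2, 15, 1], "rotation": [0, 0.6, 0]},
  {"dp": [-1, 15, 0], "rotation": [0, 0, 0]},
  {"dp": [0, 6, 0], "rotation": [0, 0, 0]},
  {"dp": [0, 0, 0], "rotation": [0, 0, 0]},
])

```text
t: 4.75
eef_pos: [0.5379, -0.0409, 0.028]
ee_rot: [-1.562, 0.003, 1.368]
force: [-0.1, -0.4, -2.5]
width: 0.0337
```

```bash
python3 go.py 543.5 -39.9 26 78.7
```

```text
t 4.75 pos [537.9 -40.9  28. ] rot [-89.5   0.2  78.4] w 33.7 F [-0.1 -0.4 -2.5] q6 -0.49
n 1 total tool dp [ 2.1  1.9 -5.3] rv [-0.5 -0.3 -0.2]
{"dp":[2, 2, -5],"rotation":[-0.5, -0.3, -0.2]}
```

Call:
move_arm([
  {"dp": [2, 0, -5], "rotation": [-0.5, -0.3, 0]},
  {"dp": [0, 0, 0], "rotation": [0, 0, 0]},
])

```text
t: 4.92
eef_pos: [0.5427, -0.0405, 0.0277]
ee_rot: [-1.569, 0.004, 1.373]
force: [1.1, -0.4, -1.6]
width: 0.0338
```

```bash
python3 go.py 543.5 -39.9 24 78.7
```

```text
t 4.92 pos [542.7 -40.5  27.7] rot [-89.9   0.2  78.6] w 33.8 F [ 1.1 -0.4 -1.6] q6 -0.49
n 1 total tool dp [ 0.7  3.7 -0.7] rv [-0.1 -0.1 -0.2]
{"dp":[1, 4, -1],"rotation":[-0.1, -0.1, -0.2]}
```

Call:
move_arm([
  {"dp": [1, 4, -1], "rotation": [0, 0, 0]},
  {"dp": [0, 0, 0], "rotation": [0, 0, 0]},
])

```text
t: 5.08
eef_pos: [0.5441, -0.04, 0.0258]
ee_rot: [-1.57, 0.004, 1.373]
force: [0.0, -0.7, -2.4]
width: 0.0339
```

Call:
move_arm([
  {"dp": [0, 3, 0], "rotation": [0, 0, 0]},
  {"dp": [0, 0, 0], "rotation": [0, 0, 0]},
])

```text
t: 5.25
eef_pos: [0.5456, -0.0397, 0.0256]
ee_rot: [-1.574, 0.003, 1.374]
force: [0.9, 0.8, -2.4]
width: 0.0338
```

Call:
move_arm([
  {"dp": [0, 4, 0], "rotation": [0, 0, 0]},
])

```text
t: 5.33
eef_pos: [0.5465, -0.0396, 0.0238]
ee_rot: [-1.576, 0.002, 1.375]
force: [-14.6, 3.7, 45.0]
width: 0.0337
```

```bash
python3 go.py 543.5 -39.9 24 78.7
python3 - <<'E'
from station import arm
import cv2,numpy as np
f=arm.grab_frame("wrist"); cv2.imwrite("pics/w4.png",f["pixels"][:,:,::-1])
E
```

```text
t 5.33 pos [546.5 -39.6  23.8] rot [-90.3   0.1  78.8] w 33.7 F [-14.6   3.7  45. ] q6 -0.49
n 1 total tool dp [-0.9 -0.2  2.9] rv [ 0.3  0.1 -0.1]
{"dp":[-1, 0, 3],"rotation":[0.3, 0.1, -0.1]}
```

View pics/w4.png

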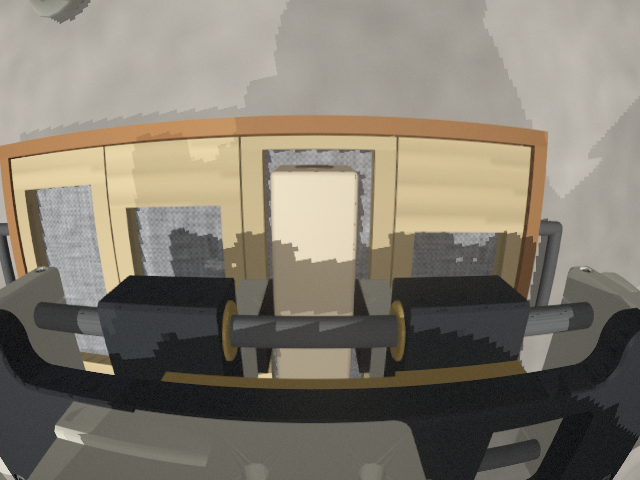

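The post is seated in the long pocket, with grey floor visible on all sides of columns 272–357. Releasing with a limited opening.

Call:
move_arm([
  {"dp": [0, -1, 0], "rotation": [0, 0, 0]},
  {"dp": [0, 0, 0], "rotation": [0, 0, 0]},
  {"dp": [0, 0, 0], "rotation": [0, 0, 0]},
  {"dp": [0, 0, 0], "rotation": [0, 0, 0]},
], jaw=105)

```text
t: 5.72
eef_pos: [0.5488, -0.039, 0.0265]
ee_rot: [-1.581, 0.0, 1.375]
force: [0.4, -0.5, -0.4]
width: 0.0504
```

Call:
move_arm([
  {"dp": [0, -20, 0], "rotation": [0, 0, 0]},
  {"dp": [0, -35, 0], "rotation": [0, 0, 0]},
  {"dp": [0, -35, 0], "rotation": [0, 0, 0]},
])

```text
t: 5.97
eef_pos: [0.5428, -0.0398, 0.1105]
ee_rot: [-1.567, 0.006, 1.374]
force: [1.2, -0.1, -0.5]
width: 0.0514
```

```bash
python3 go.py 427 271 120 45.2
python3 - <<'E'
from station import arm
import cv2,numpy as np
f=arm.grab_frame("wrist"); cv2.imwrite("pics/w5.png",f["pixels"][:,:,::-1])
E
```

```text
t 5.97 pos [542.8 -39.8 110.5] rot [-89.8   0.4  78.7] w 51.4 F [ 1.2 -0.1 -0.5] q6 -0.49
n 9 total tool dp [282.  -10.5 174.6] rv [-0.1 33.5 -0.4]
{"dp":[31, -1, 19],"rotation":[-0.0, 3.7, -0.0]},{"dp":[30, -1, 21],"rotation":[-0.0, 3.7, -0.0]},{"dp":[29, -1, 23],"rotation":[-0.0, 3.7, -0.0]},{"dp":[27, -1, 25],"rotation":[-0.0, 3.7, -0.0]},{"dp":[25, -1, 27],"rotation":[-0.0, 3.7, -0.0]}
{"dp":[24, -1, 28],"rotation":[-0.0, 3.7, -0.0]},{"dp":[22, -1, 30],"rotation":[-0.0, 3.7, -0.0]},{"dp":[20, -1, 31],"rotation":[-0.0, 3.7, -0.0]},{"dp":[18, -1, 32],"rotation":[-0.0, 3.7, -0.0]}
```

View pics/w5.png

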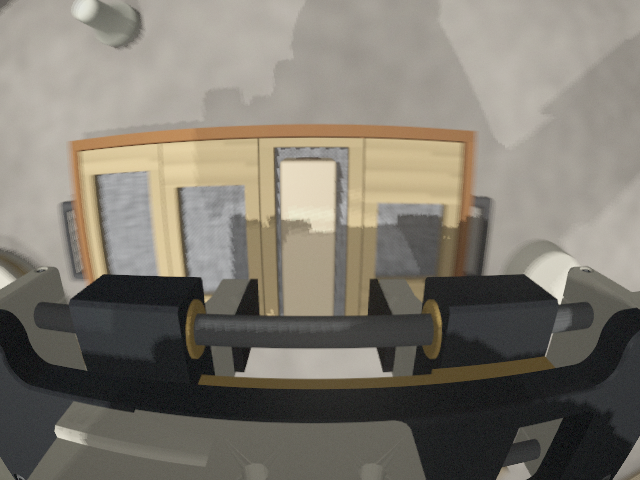

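The long post lies in its pocket. Next is the medium post.

Call:
move_arm([
  {"dp": [31, -3, 19], "rotation": [0, 3.7, 0]},
  {"dp": [30, -3, 21], "rotation": [0, 3.7, 0]},
  {"dp": [29, -3, 23], "rotation": [0, 3.7, 0]},
  {"dp": [27, -3, 25], "rotation": [0, 3.7, 0]},
  {"dp": [25, -1, 27], "rotation": [0, 3.7, 0]},
], jaw=0)

```text
t: 6.43
eef_pos: [0.4866, 0.1341, 0.1332]
ee_rot: [-1.583, -0.006, 1.03]
force: [1.4, 0.6, 0.2]
width: 0.0793
```

Call:
move_arm([
  {"dp": [24, -1, 28], "rotation": [0, 3.7, 0]},
  {"dp": [22, -1, 30], "rotation": [0, 3.7, 0]},
  {"dp": [20, -1, 31], "rotation": [0, 3.7, 0]},
  {"dp": [18, -1, 32], "rotation": [0, 3.7, 0]},
])

```text
t: 6.77
eef_pos: [0.4365, 0.2809, 0.1364]
ee_rot: [-1.581, -0.012, 0.758]
force: [1.7, -0.1, 0.0]
width: 0.0874
```

```bash
python3 go.py 427 271 80 45.2
```

```text
t 6.77 pos [436.5 280.9 136.4] rot [-90.6  -0.7  43.4] w 87.4 F [ 1.7 -0.1  0. ] q6 -1.78
n 2 total tool dp [-14.4  56.3  -0.1] rv [ 0.6 -1.8  0.7]
{"dp":[-7, 28, 0],"rotation":[0.3, -0.9, 0.3]},{"dp":[-7, 28, 0],"rotation":[0.3, -0.9, 0.3]}
```

Call:
move_arm([
  {"dp": [-9, 24, 0], "rotation": [0.6, -1.8, 0.7]},
  {"dp": [-6, 28, 0], "rotation": [0, 0, 0]},
  {"dp": [0, 0, 0], "rotation": [0, 0, 0]},
])

```text
t: 7.02
eef_pos: [0.4251, 0.2805, 0.0841]
ee_rot: [-1.57, -0.007, 0.791]
force: [-0.3, -0.3, -0.2]
width: 0.0874
```

```bash
python3 go.py 427 271 12 45.2
python3 - <<'E'
from station import arm
import cv2,numpy as np
f=arm.grab_frame("wrist"); cv2.imwrite("pics/w6.png",f["pixels"][:,:,::-1])
E
```

```text
t 7.02 pos [425.1 280.5  84.1] rot [-89.9  -0.4  45.3] w 87.4 F [-0.3 -0.3 -0.2] q6 -1.75
n 2 total tool dp [-5.9 72.1 -8.1] rv [-0.1  0.1  0.4]
{"dp":[-3, 36, -4],"rotation":[-0.0, 0.1, 0.2]},{"dp":[-3, 36, -4],"rotation":[-0.0, 0.1, 0.2]}
```

View pics/w6.png

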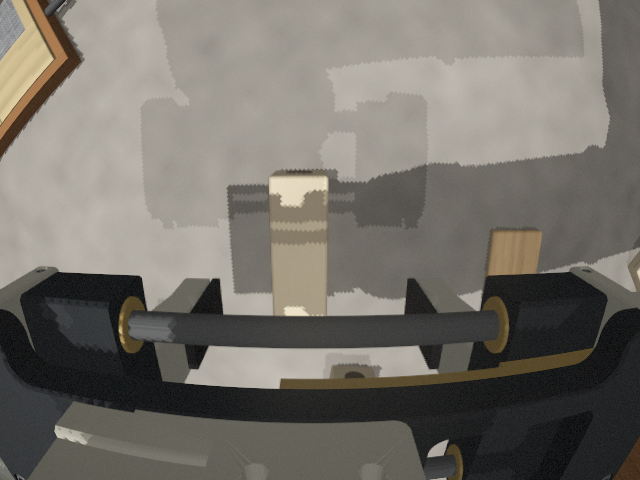

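Call:
move_arm([
  {"dp": [-4, 15, -8], "rotation": [0, 0, 0.4]},
  {"dp": [-2, 30, 0], "rotation": [0, 0, 0]},
  {"dp": [0, 25, 0], "rotation": [0, 0, 0]},
  {"dp": [0, 0, 0], "rotation": [0, 0, 0]},
])

```text
t: 7.4
eef_pos: [0.4332, 0.2744, 0.0203]
ee_rot: [-1.571, -0.011, 0.794]
force: [-0.6, -0.8, -0.1]
width: 0.0878
```

```bash
python3 go.py 427 271 9 45.2
```

```text
t 7.4 pos [433.2 274.4  20.3] rot [-90.   -0.6  45.5] w 87.8 F [-0.6 -0.8 -0.1] q6 -1.73
n 1 total tool dp [-6.9 11.3  2. ] rv [0.  0.3 0.6]
{"dp":[-7, 11, 2],"rotation":[0.0, 0.3, 0.6]}
```

Call:
move_arm([
  {"dp": [-7, 11, 2], "rotation": [0, 0.3, 0.6]},
  {"dp": [0, 0, 0], "rotation": [0, 0, 0]},
])

```text
t: 7.57
eef_pos: [0.4282, 0.2709, 0.0107]
ee_rot: [-1.572, -0.001, 0.787]
force: [-0.4, -1.1, -0.3]
width: 0.0876
```

Call:
move_arm([
  {"dp": [0, 1, 0], "rotation": [0, 0, 0]},
  {"dp": [0, 1, 0], "rotation": [0, 0, 0]},
  {"dp": [0, 1, 0], "rotation": [0, 0, 0]},
  {"dp": [0, 1, 0], "rotation": [0, 0, 0]},
  {"dp": [0, 1, 0], "rotation": [0, 0, 0]},
], jaw=255)

```text
t: 7.98
eef_pos: [0.431, 0.2736, 0.0107]
ee_rot: [-1.571, -0.009, 0.788]
force: [-0.2, 0.6, -0.3]
width: 0.0597
```

Call:
move_arm([
  {"dp": [0, 0, 0], "rotation": [0, 0, 0]},
  {"dp": [0, 0, 0], "rotation": [0, 0, 0]},
  {"dp": [0, 0, 0], "rotation": [0, 0, 0]},
  {"dp": [0, 0, 0], "rotation": [0, 0, 0]},
])

```text
t: 8.32
eef_pos: [0.4313, 0.2741, 0.0114]
ee_rot: [-1.571, -0.01, 0.788]
force: [0.0, -0.1, -1.7]
width: 0.0337
```

Call:
move_arm([
  {"dp": [0, -20, 0], "rotation": [0, 0, 0]},
  {"dp": [0, -35, 0], "rotation": [0, 0, 0]},
  {"dp": [0, -35, 0], "rotation": [0, 0, 0]},
  {"dp": [0, 0, 0], "rotation": [0, 0, 0]},
])

```text
t: 8.65
eef_pos: [0.4287, 0.271, 0.1014]
ee_rot: [-1.572, -0.0, 0.788]
force: [0.7, 1.0, -2.7]
width: 0.0336
```

```bash
python3 go.py 682.4 -62.4 110 78.7
python3 - <<'E'
from station import arm
import cv2,numpy as np
from vis import *
f=dict(np.load("top0.npz")); W=cloud(f); print(W[115,330],W[148,330],W[205,429],W[335,312])
f=arm.grab_frame("wrist"); cv2.imwrite("pics/w7.png",f["pixels"][:,:,::-1])
E
```

```text
t 8.65 pos [428.7 271.  101.4] rot [-90.1  -0.   45.1] w 33.6 F [ 0.7  1.  -2.7] q6 -1.74
n 12 total tool dp [ -57.4   -8.  -415. ] rv [  0.1 -33.6  -0. ]
{"dp":[-5, -1, -35],"rotation":[0.0, -2.8, -0.0]},{"dp":[-6, -1, -34],"rotation":[0.0, -2.8, -0.0]},{"dp":[-8, -1, -34],"rotation":[0.0, -2.8, -0.0]},{"dp":[-10, -1, -34],"rotation":[0.0, -2.8, -0.0]},{"dp":[-11, -1, -33],"rotation":[0.0, -2.8, -0.0]}
{"dp":[-13, -1, -32],"rotation":[0.0, -2.8, -0.0]},{"dp":[-15, -1, -32],"rotation":[0.0, -2.8, -0.0]},{"dp":[-16, -1, -31],"rotation":[0.0, -2.8, -0.0]},{"dp":[-18, -1, -30],"rotation":[0.0, -2.8, -0.0]},{"dp":[-19, -1, -29],"rotation":[0.0, -2.8, -0.0]}
{"dp":[-20, -1, -28],"rotation":[0.0, -2.8, -0.0]},{"dp":[-22, -1, -27],"rotation":[0.0, -2.8, -0.0]}
[0.87321604 0.00297836 0.03681417] [0.79432002 0.00115886 0.03612767] [ 0.6608671  -0.22916177  0.05693805] [0.35635109 0.03282033 0.02571954]
```

View pics/w7.png

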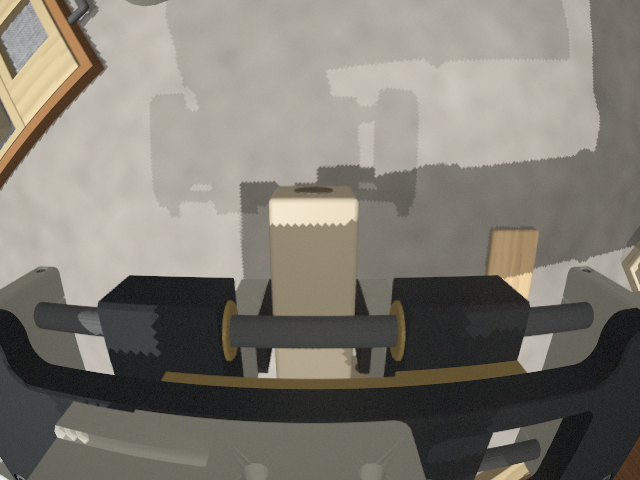

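The medium post is held (columns 270–357). The disc pile is only 37 mm high, so nothing obstructs the way.

Call:
move_arm([
  {"dp": [-5, -3, -35], "rotation": [0, -2.8, 0]},
  {"dp": [-6, -3, -34], "rotation": [0, -2.8, 0]},
  {"dp": [-8, -3, -34], "rotation": [0, -2.8, 0]},
  {"dp": [-10, -3, -34], "rotation": [0, -2.8, 0]},
  {"dp": [-11, -1, -33], "rotation": [0, -2.8, 0]},
])

```text
t: 9.12
eef_pos: [0.5329, 0.1314, 0.1088]
ee_rot: [-1.568, 0.003, 1.05]
force: [0.4, 0.9, -2.5]
width: 0.0337
```

Call:
move_arm([
  {"dp": [-13, -1, -32], "rotation": [0, -2.8, 0]},
  {"dp": [-15, -1, -32], "rotation": [0, -2.8, 0]},
  {"dp": [-16, -1, -31], "rotation": [0, -2.8, 0]},
  {"dp": [-18, -1, -30], "rotation": [0, -2.8, 0]},
  {"dp": [-19, -1, -29], "rotation": [0, -2.8, 0]},
])

```text
t: 9.53
eef_pos: [0.6412, -0.0139, 0.1056]
ee_rot: [-1.558, 0.006, 1.307]
force: [1.3, 1.3, -0.9]
width: 0.0337
```

```bash
python3 go.py 682 -65 80 78.7
```

```text
t 9.53 pos [641.2 -13.9 105.6] rot [-89.2   0.3  74.9] w 33.7 F [ 1.3  1.3 -0.9] q6 -0.54
n 2 total tool dp [-38.5  25.2 -53.1] rv [-0.8 -3.8 -0.3]
{"dp":[-19, 13, -27],"rotation":[-0.4, -1.9, -0.2]},{"dp":[-20, 13, -26],"rotation":[-0.4, -1.9, -0.2]}
```

Call:
move_arm([
  {"dp": [-19, 8, -27], "rotation": [-0.4, -1.9, -0.2]},
  {"dp": [-20, 13, -26], "rotation": [-0.4, -1.9, -0.2]},
  {"dp": [0, 0, 0], "rotation": [0, 0, 0]},
])

```text
t: 9.78
eef_pos: [0.6857, -0.0727, 0.0778]
ee_rot: [-1.568, 0.0, 1.375]
force: [0.1, 0.1, -3.3]
width: 0.0339
```

```bash
python3 go.py 682 -65 50 78.7
```

```text
t 9.78 pos [685.7 -72.7  77.8] rot [-89.8   0.   78.8] w 33.9 F [ 0.1  0.1 -3.3] q6 -0.37
n 1 total tool dp [ 6.8 27.8  5. ] rv [-0.2  0.1 -0. ]
{"dp":[7, 28, 5],"rotation":[-0.2, 0.1, -0.0]}
```

Call:
move_arm([
  {"dp": [7, 28, 4], "rotation": [-0.2, 0.1, 0]},
  {"dp": [0, 0, 0], "rotation": [0, 0, 0]},
])

```text
t: 9.95
eef_pos: [0.6817, -0.0682, 0.0442]
ee_rot: [-1.566, 0.001, 1.368]
force: [-3.3, 0.5, -3.9]
width: 0.034
```

```bash
python3 go.py 682 -65 24 78.7
python3 - <<'E'
from station import arm
import cv2,numpy as np
f=arm.grab_frame("wrist"); cv2.imwrite("pics/w8.png",f["pixels"][:,:,::-1])
E
```

```text
t 9.95 pos [681.7 -68.2  44.2] rot [-89.7   0.1  78.4] w 34.0 F [-3.3  0.5 -3.9] q6 -0.39
n 1 total tool dp [ 3.2 20.2  0.3] rv [-0.3 -0.3 -0.1]
{"dp":[3, 20, 0],"rotation":[-0.3, -0.3, -0.1]}
```

View pics/w8.png

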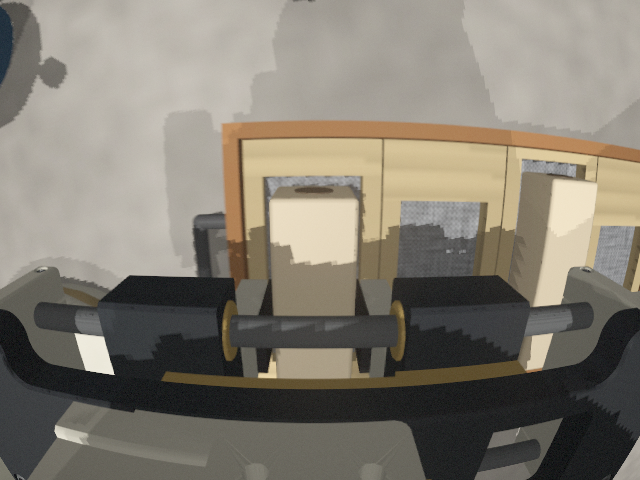

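The post lines up over the medium pocket. Lowering it.

Call:
move_arm([
  {"dp": [2, 10, 0], "rotation": [-0.3, -0.3, 0]},
  {"dp": [1, 8, 0], "rotation": [0, 0, 0]},
  {"dp": [0, 0, 0], "rotation": [0, 0, 0]},
])

```text
t: 10.25
eef_pos: [0.685, -0.0655, 0.0303]
ee_rot: [-1.575, 0.003, 1.377]
force: [0.1, -0.2, -2.4]
width: 0.0336
```

```bash
python3 go.py 682 -65 21 78.7
python3 - <<'E'
from station import arm
import cv2,numpy as np
f=arm.grab_frame("wrist"); cv2.imwrite("pics/w9.png",f["pixels"][:,:,::-1])
E
```

```text
t 10.25 pos [685.  -65.5  30.3] rot [-90.3   0.1  78.9] w 33.6 F [ 0.1 -0.2 -2.4] q6 -0.39
n 1 total tool dp [-0.   9.3  3.1] rv [ 0.3  0.2 -0.1]
{"dp":[0, 9, 3],"rotation":[0.3, 0.2, -0.1]}
```

View pics/w9.png

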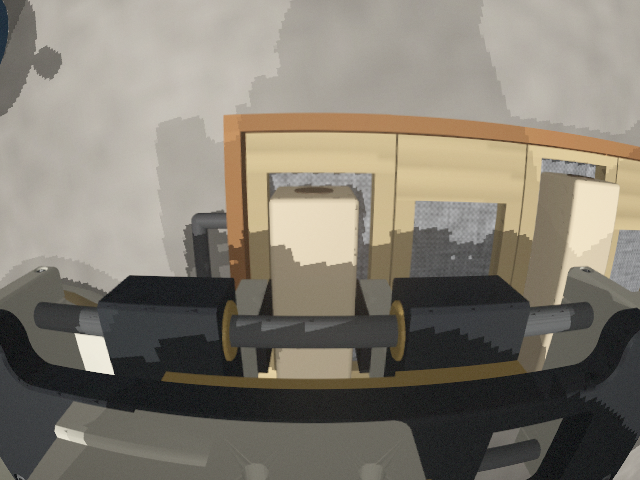

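Call:
move_arm([
  {"dp": [0, 1, 4], "rotation": [0.3, 0.2, 0]},
  {"dp": [0, 5, 0], "rotation": [0, 0, 0]},
  {"dp": [0, 3, 0], "rotation": [0, 0, 0]},
  {"dp": [0, 0, 0], "rotation": [0, 0, 0]},
])

```text
t: 10.63
eef_pos: [0.6826, -0.0638, 0.025]
ee_rot: [-1.574, 0.001, 1.375]
force: [-0.1, -0.0, -1.5]
width: 0.034
```

```bash
python3 go.py 682 -65 21 78.7
```

```text
t 10.63 pos [682.6 -63.8  25. ] rot [-90.2   0.1  78.8] w 34.0 F [-0.1 -0.  -1.5] q6 -0.39
n 1 total tool dp [-1.3  4.   0.4] rv [ 0.2  0.1 -0.1]
{"dp":[-1, 4, 0],"rotation":[0.2, 0.1, -0.1]}
```

Call:
move_arm([
  {"dp": [-1, 4, 0], "rotation": [0, 0, 0]},
  {"dp": [0, 2, 0], "rotation": [0, 0, 0]},
])

```text
t: 10.8
eef_pos: [0.683, -0.0647, 0.0197]
ee_rot: [-1.576, 0.001, 1.375]
force: [-2.6, -2.5, 5.9]
width: 0.0339
```

```bash
python3 go.py 682 -65 21 78.7
```

```text
t 10.8 pos [683.  -64.7  19.7] rot [-90.3   0.   78.8] w 33.9 F [-2.6 -2.5  5.9] q6 -0.39
n 1 total tool dp [-0.5 -1.3  0.9] rv [ 0.3  0.1 -0. ]
{"dp":[0, -1, 1],"rotation":[0.3, 0.1, -0.0]}
```

Contact came at 19.7 mm, where 19.4 was expected. Releasing.

Call:
move_arm([
  {"dp": [0, -1, 0], "rotation": [0, 0, 0]},
  {"dp": [0, 0, 0], "rotation": [0, 0, 0]},
  {"dp": [0, 0, 0], "rotation": [0, 0, 0]},
  {"dp": [0, 0, 0], "rotation": [0, 0, 0]},
], jaw=105)

```text
t: 11.13
eef_pos: [0.684, -0.065, 0.0215]
ee_rot: [-1.577, 0.001, 1.376]
force: [0.1, 0.9, 0.1]
width: 0.0505
```

Call:
move_arm([
  {"dp": [0, -20, 0], "rotation": [0, 0, 0]},
  {"dp": [0, -35, 0], "rotation": [0, 0, 0]},
  {"dp": [0, -40, 0], "rotation": [0, 0, 0]},
])

```text
t: 11.38
eef_pos: [0.6778, -0.0653, 0.109]
ee_rot: [-1.561, 0.005, 1.374]
force: [0.9, 0.9, 0.5]
width: 0.0514
```

```bash
python3 go.py 498.3 394.2 120 38.4
python3 - <<'E'
from station import arm
import cv2,numpy as np
f=arm.grab_frame("wrist"); cv2.imwrite("pics/w10.png",f["pixels"][:,:,::-1])
E
```

```text
t 11.38 pos [677.8 -65.3 109. ] rot [-89.4   0.3  78.7] w 51.4 F [0.9 0.9 0.5] q6 -0.39
n 13 total tool dp [415.5 -10.6 265.9] rv [-0.4 40.3 -0.5]
{"dp":[32, -1, 20],"rotation":[-0.0, 3.1, -0.0]},{"dp":[31, -1, 22],"rotation":[-0.0, 3.1, -0.0]},{"dp":[30, -1, 24],"rotation":[-0.0, 3.1, -0.0]},{"dp":[28, -1, 25],"rotation":[-0.0, 3.1, -0.0]},{"dp":[27, -1, 27],"rotation":[-0.0, 3.1, -0.0]}
{"dp":[25, -1, 28],"rotation":[-0.0, 3.1, -0.0]},{"dp":[24, -1, 30],"rotation":[-0.0, 3.1, -0.0]},{"dp":[22, -1, 31],"rotation":[-0.0, 3.1, -0.0]},{"dp":[20, -1, 32],"rotation":[-0.0, 3.1, -0.0]},{"dp":[19, -1, 33],"rotation":[-0.0, 3.1, -0.0]}
{"dp":[17, -1, 34],"rotation":[-0.0, 3.1, -0.0]},{"dp":[15, -1, 35],"rotation":[-0.0, 3.1, -0.0]},{"dp":[13, -1, 36],"rotation":[-0.0, 3.1, -0.0]}
```

View pics/w10.png

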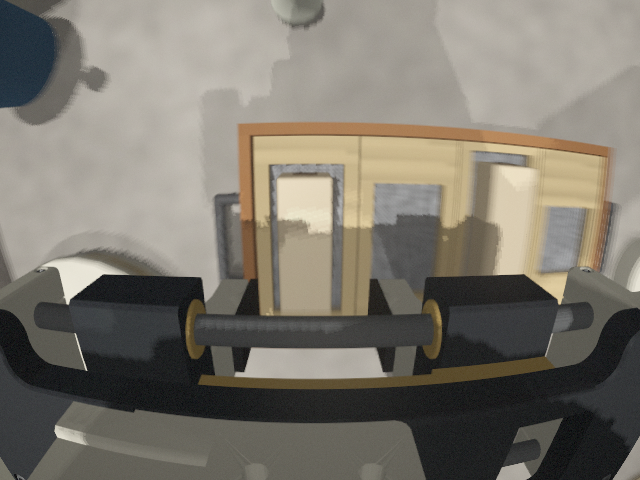

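The medium post is seated, with grey floor all round it. On to the short post.

Call:
move_arm([
  {"dp": [32, -3, 20], "rotation": [0, 3.1, 0]},
  {"dp": [31, -3, 22], "rotation": [0, 3.1, 0]},
  {"dp": [30, -3, 24], "rotation": [0, 3.1, 0]},
  {"dp": [28, -3, 25], "rotation": [0, 3.1, 0]},
  {"dp": [27, -1, 27], "rotation": [0, 3.1, 0]},
], jaw=0)

```text
t: 11.85
eef_pos: [0.619, 0.1113, 0.1389]
ee_rot: [-1.586, -0.007, 1.086]
force: [0.9, 0.6, 0.5]
width: 0.0795
```

Call:
move_arm([
  {"dp": [25, -1, 28], "rotation": [0, 3.1, 0]},
  {"dp": [24, -1, 30], "rotation": [0, 3.1, 0]},
  {"dp": [22, -1, 31], "rotation": [0, 3.1, 0]},
  {"dp": [20, -1, 32], "rotation": [0, 3.1, 0]},
  {"dp": [19, -1, 33], "rotation": [0, 3.1, 0]},
])

```text
t: 12.27
eef_pos: [0.5503, 0.2984, 0.1459]
ee_rot: [-1.585, -0.018, 0.801]
force: [0.7, -0.2, 0.1]
width: 0.0878
```

```bash
python3 go.py 498.3 394.2 100 38.4
```

```text
t 12.27 pos [550.3 298.4 145.9] rot [-90.8  -1.   45.9] w 87.8 F [ 0.7 -0.2  0.1] q6 -1.6
n 4 total tool dp [ 31.7  45.  104.6] rv [0.8 7.5 1.1]
{"dp":[8, 11, 26],"rotation":[0.2, 1.9, 0.3]},{"dp":[7, 11, 26],"rotation":[0.2, 1.9, 0.3]},{"dp":[6, 11, 27],"rotation":[0.2, 1.9, 0.3]},{"dp":[6, 11, 27],"rotation":[0.2, 1.9, 0.3]}
```

Call:
move_arm([
  {"dp": [8, 11, 25], "rotation": [0.2, 1.9, 0.3]},
  {"dp": [7, 11, 26], "rotation": [0.2, 1.9, 0.3]},
  {"dp": [6, 11, 25], "rotation": [0.2, 1.9, 0.3]},
  {"dp": [6, 11, 22], "rotation": [0.2, 1.9, 0.3]},
  {"dp": [0, 0, 0], "rotation": [0, 0, 0]},
])

```text
t: 12.68
eef_pos: [0.5, 0.4022, 0.1033]
ee_rot: [-1.568, -0.007, 0.665]
force: [0.8, -1.2, 0.3]
width: 0.0879
```

```bash
python3 go.py 498.3 394.2 45 38.4
python3 - <<'E'
from station import arm
import cv2,numpy as np
f=arm.grab_frame("wrist"); cv2.imwrite("pics/w11.png",f["pixels"][:,:,::-1])
E
```

```text
t 12.68 pos [500.  402.2 103.3] rot [-89.8  -0.4  38.1] w 87.9 F [ 0.8 -1.2  0.3] q6 -1.89
n 2 total tool dp [-6.7 58.2 -5.4] rv [-0.2 -0.3  0.4]
{"dp":[-3, 29, -3],"rotation":[-0.1, -0.2, 0.2]},{"dp":[-3, 29, -3],"rotation":[-0.1, -0.2, 0.2]}
```

View pics/w11.png

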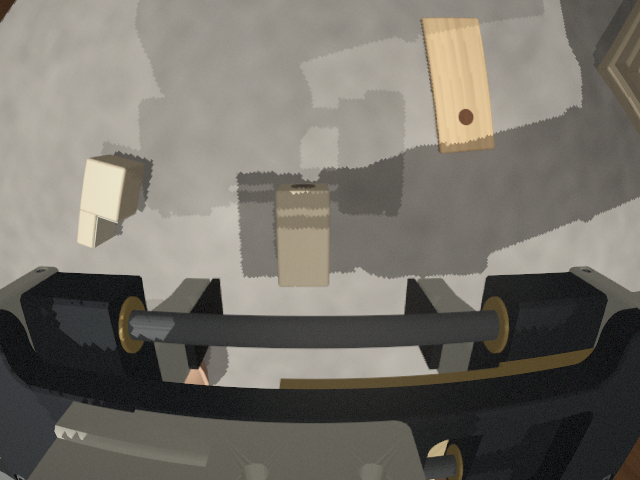

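Wrist view: the short post is at columns 277–329 and rows 190–287. Its offset agrees with the computed (-7, -5) mm.

Call:
move_arm([
  {"dp": [-4, 15, -5], "rotation": [-0.2, -0.3, 0.4]},
  {"dp": [-2, 25, 0], "rotation": [0, 0, 0]},
  {"dp": [-1, 30, 0], "rotation": [0, 0, 0]},
  {"dp": [-1, 20, 0], "rotation": [0, 0, 0]},
  {"dp": [0, 0, 0], "rotation": [0, 0, 0]},
])

```text
t: 13.15
eef_pos: [0.5014, 0.3933, 0.0163]
ee_rot: [-1.571, -0.011, 0.676]
force: [-0.7, -1.0, -1.5]
width: 0.0877
```

```bash
python3 go.py 498.3 394.2 9 38.4
```

```text
t 13.15 pos [501.4 393.3  16.3] rot [-90.   -0.6  38.8] w 87.7 F [-0.7 -1.  -1.5] q6 -1.87
n 1 total tool dp [-1.9  7.3  2.6] rv [-0.   0.4  0.6]
{"dp":[-2, 7, 3],"rotation":[-0.0, 0.4, 0.6]}
```

Call:
move_arm([
  {"dp": [-4, 7, 3], "rotation": [0, 0.4, 0.6]},
  {"dp": [0, 0, 0], "rotation": [0, 0, 0]},
])

```text
t: 13.32
eef_pos: [0.4971, 0.392, 0.0099]
ee_rot: [-1.571, 0.0, 0.668]
force: [0.3, -0.2, 0.1]
width: 0.0877
```

Call:
move_arm([
  {"dp": [0, 1, 0], "rotation": [0, 0, 0]},
  {"dp": [0, 1, 0], "rotation": [0, 0, 0]},
  {"dp": [-1, 1, 0], "rotation": [0, 0, 0]},
  {"dp": [0, 1, 0], "rotation": [0, 0, 0]},
  {"dp": [-1, 1, 0], "rotation": [0, 0, 0]},
], jaw=255)

```text
t: 13.73
eef_pos: [0.4983, 0.3932, 0.0101]
ee_rot: [-1.57, -0.008, 0.669]
force: [1.2, 0.1, -0.1]
width: 0.0598
```

Call:
move_arm([
  {"dp": [0, 0, 0], "rotation": [0, 0, 0]},
  {"dp": [0, 0, 0], "rotation": [0, 0, 0]},
  {"dp": [0, 0, 0], "rotation": [0, 0, 0]},
  {"dp": [0, 0, 0], "rotation": [0, 0, 0]},
])

```text
t: 14.07
eef_pos: [0.4983, 0.3935, 0.011]
ee_rot: [-1.569, -0.009, 0.669]
force: [-0.9, -0.1, -0.9]
width: 0.0338
```

Call:
move_arm([
  {"dp": [0, -20, 0], "rotation": [0, 0, 0]},
  {"dp": [0, -35, 0], "rotation": [0, 0, 0]},
  {"dp": [0, -40, 0], "rotation": [0, 0, 0]},
  {"dp": [0, 0, 0], "rotation": [0, 0, 0]},
])

```text
t: 14.4
eef_pos: [0.4962, 0.3907, 0.1055]
ee_rot: [-1.572, -0.0, 0.669]
force: [0.9, 1.2, 0.2]
width: 0.0338
```

```bash
python3 go.py 612.5 -53.7 115 78.7
python3 - <<'E'
from station import arm
import cv2,numpy as np
f=arm.grab_frame("wrist"); cv2.imwrite("pics/w12.png",f["pixels"][:,:,::-1])
E
```

```text
t 14.4 pos [496.2 390.7 105.5] rot [-90.1  -0.   38.3] w 33.8 F [0.9 1.2 0.2] q6 -1.88
n 13 total tool dp [-184.4   -9.1 -420.7] rv [  0.1 -40.4  -0. ]
{"dp":[-14, -1, -32],"rotation":[0.0, -3.1, -0.0]},{"dp":[-16, -1, -32],"rotation":[0.0, -3.1, -0.0]},{"dp":[-18, -1, -31],"rotation":[0.0, -3.1, -0.0]},{"dp":[-19, -1, -30],"rotation":[0.0, -3.1, -0.0]},{"dp":[-21, -1, -29],"rotation":[0.0, -3.1, -0.0]}
{"dp":[-22, -1, -27],"rotation":[0.0, -3.1, -0.0]},{"dp":[-24, -1, -26],"rotation":[0.0, -3.1, -0.0]},{"dp":[-25, -1, -25],"rotation":[0.0, -3.1, -0.0]},{"dp":[-26, -1, -23],"rotation":[0.0, -3.1, -0.0]},{"dp":[-28, -1, -22],"rotation":[0.0, -3.1, -0.0]}
{"dp":[-29, -1, -20],"rotation":[0.0, -3.1, -0.0]},{"dp":[-30, -1, -19],"rotation":[0.0, -3.1, -0.0]},{"dp":[-31, -1, -17],"rotation":[0.0, -3.1, -0.0]}
```

View pics/w12.png

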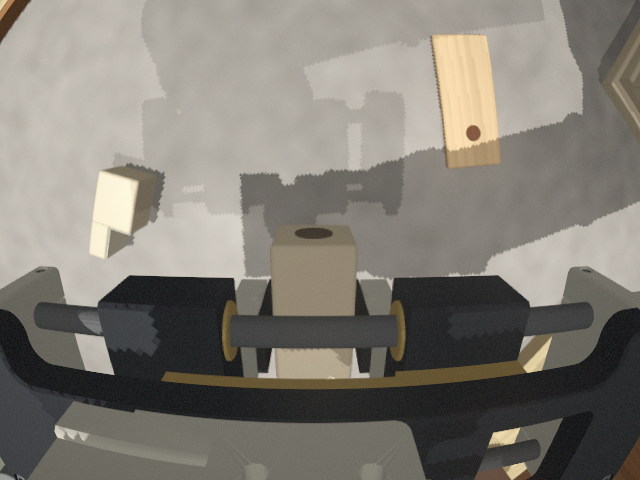

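The short post is held level (columns 271–357). Carrying it to the short bay.

Call:
move_arm([
  {"dp": [-14, -3, -32], "rotation": [0, -3.1, 0]},
  {"dp": [-16, -3, -32], "rotation": [0, -3.1, 0]},
  {"dp": [-18, -3, -31], "rotation": [0, -3.1, 0]},
  {"dp": [-19, -3, -30], "rotation": [0, -3.1, 0]},
  {"dp": [-21, -2, -29], "rotation": [0, -3.1, 0]},
])

```text
t: 14.87
eef_pos: [0.5393, 0.2184, 0.1138]
ee_rot: [-1.569, 0.003, 0.957]
force: [0.5, -0.3, -0.8]
width: 0.0337
```

Call:
move_arm([
  {"dp": [-22, -2, -27], "rotation": [0, -3.1, 0]},
  {"dp": [-24, -2, -26], "rotation": [0, -3.1, 0]},
  {"dp": [-25, -2, -25], "rotation": [0, -3.1, 0]},
  {"dp": [-26, -2, -23], "rotation": [0, -3.1, 0]},
  {"dp": [-28, -2, -22], "rotation": [0, -3.1, 0]},
])

```text
t: 15.28
eef_pos: [0.5859, 0.0403, 0.1204]
ee_rot: [-1.564, 0.005, 1.243]
force: [0.7, 0.1, -1.0]
width: 0.034
```

```bash
python3 go.py 612.5 -53.7 90 78.7
```

```text
t 15.28 pos [585.9  40.3 120.4] rot [-89.6   0.3  71.2] w 34.0 F [ 0.7  0.1 -1. ] q6 -0.73
n 3 total tool dp [-80.2  30.5 -55.7] rv [-0.4 -7.5 -0.3]
{"dp":[-27, 10, -19],"rotation":[-0.1, -2.5, -0.1]},{"dp":[-28, 10, -17],"rotation":[-0.1, -2.5, -0.1]},{"dp":[-28, 10, -16],"rotation":[-0.1, -2.5, -0.1]}
```

Call:
move_arm([
  {"dp": [-27, 10, -19], "rotation": [0, -2.5, 0]},
  {"dp": [-28, 10, -17], "rotation": [0, -2.5, 0]},
  {"dp": [-24, 10, -14], "rotation": [0, -2.5, 0]},
  {"dp": [0, 0, 0], "rotation": [0, 0, 0]},
])

```text
t: 15.62
eef_pos: [0.6118, -0.0597, 0.0871]
ee_rot: [-1.562, 0.004, 1.38]
force: [-0.3, 0.9, -1.0]
width: 0.0341
```

```bash
python3 go.py 612.5 -53.7 60 78.7
```

```text
t 15.62 pos [611.8 -59.7  87.1] rot [-89.5   0.2  79.1] w 34.1 F [-0.3  0.9 -1. ] q6 -0.41
n 1 total tool dp [ 6.1 27.1  0.2] rv [-0.5  0.4 -0.2]
{"dp":[6, 27, 0],"rotation":[-0.5, 0.4, -0.2]}
```

Call:
move_arm([
  {"dp": [6, 27, 0], "rotation": [-0.5, 0.4, -0.2]},
  {"dp": [0, 0, 0], "rotation": [0, 0, 0]},
])

```text
t: 15.78
eef_pos: [0.6119, -0.0567, 0.0574]
ee_rot: [-1.569, 0.001, 1.367]
force: [-2.4, 0.3, -2.9]
width: 0.0339
```

```bash
python3 go.py 612.5 -53.7 32 78.7
python3 - <<'E'
from station import arm
import cv2,numpy as np
f=arm.grab_frame("wrist"); cv2.imwrite("pics/w13.png",f["pixels"][:,:,::-1])
E
```

```text
t 15.78 pos [611.9 -56.7  57.4] rot [-89.9   0.1  78.4] w 33.9 F [-2.4  0.3 -2.9] q6 -0.43
n 1 total tool dp [ 3.1 25.4 -0.1] rv [-0.1 -0.3 -0.1]
{"dp":[3, 25, 0],"rotation":[-0.1, -0.3, -0.1]}
```

View pics/w13.png

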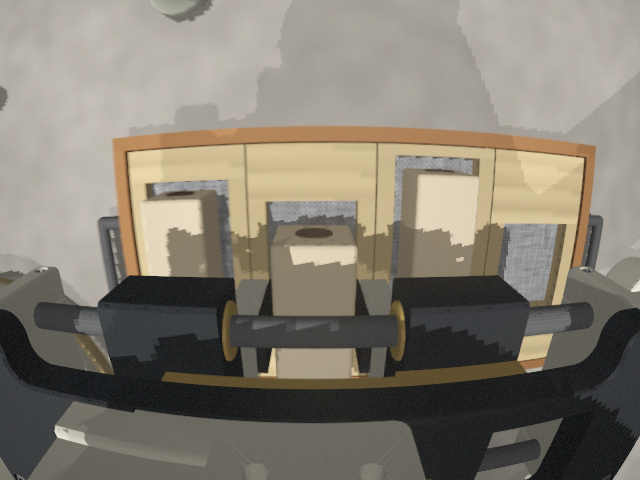

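The post sits over the short pocket, with a filled bay on each side and room for the fingers. Lowering.

Call:
move_arm([
  {"dp": [2, 12, 0], "rotation": [0, -0.3, 0]},
  {"dp": [1, 12, -1], "rotation": [0, 0, 0]},
  {"dp": [0, 3, 0], "rotation": [0, 0, 0]},
  {"dp": [0, 0, 0], "rotation": [0, 0, 0]},
])

```text
t: 16.17
eef_pos: [0.6171, -0.0525, 0.0343]
ee_rot: [-1.574, 0.001, 1.379]
force: [0.8, -0.3, -1.4]
width: 0.0338
```

```bash
python3 go.py 612.5 -53.7 20 78.7
```

```text
t 16.17 pos [617.1 -52.5  34.3] rot [-90.2   0.1  79. ] w 33.8 F [ 0.8 -0.3 -1.4] q6 -0.43
n 1 total tool dp [-2.1 14.3  4.3] rv [ 0.2  0.3 -0.1]
{"dp":[-2, 14, 4],"rotation":[0.2, 0.3, -0.1]}
```

Call:
move_arm([
  {"dp": [-2, 1, 5], "rotation": [0.2, 0.3, 0]},
  {"dp": [0, 5, 1], "rotation": [0, 0, 0]},
  {"dp": [0, 5, 0], "rotation": [0, 0, 0]},
  {"dp": [0, 0, 0], "rotation": [0, 0, 0]},
])

```text
t: 16.5
eef_pos: [0.611, -0.0522, 0.0241]
ee_rot: [-1.572, 0.0, 1.375]
force: [-0.5, -0.0, -1.0]
width: 0.0341
```

```bash
python3 go.py 612.5 -53.7 20 78.7
```

```text
t 16.5 pos [611.  -52.2  24.1] rot [-90.1   0.   78.8] w 34.1 F [-0.5 -0.  -1. ] q6 -0.43
n 1 total tool dp [-1.2  4.1 -1.8] rv [ 0.1  0.1 -0. ]
{"dp":[-1, 4, -2],"rotation":[0.1, 0.1, -0.0]}
```

Call:
move_arm([
  {"dp": [-1, 4, -1], "rotation": [0, 0, 0]},
  {"dp": [0, 2, 0], "rotation": [0, 0, 0]},
])

```text
t: 16.67
eef_pos: [0.6124, -0.0536, 0.0189]
ee_rot: [-1.573, 0.001, 1.375]
force: [-7.1, 0.6, 17.4]
width: 0.0336
```

Contact came at 18.9 mm, where 19 was expected. Releasing.

Call:
move_arm([
  {"dp": [0, -1, 0], "rotation": [0, 0, 0]},
  {"dp": [0, 0, 0], "rotation": [0, 0, 0]},
  {"dp": [0, 0, 0], "rotation": [0, 0, 0]},
  {"dp": [0, 0, 0], "rotation": [0, 0, 0]},
], jaw=105)

```text
t: 17.0
eef_pos: [0.6132, -0.0539, 0.0203]
ee_rot: [-1.575, 0.0, 1.375]
force: [-0.9, -0.5, -0.4]
width: 0.0505
```

Call:
move_arm([
  {"dp": [0, -20, 0], "rotation": [0, 0, 0]},
  {"dp": [0, -35, 0], "rotation": [0, 0, 0]},
  {"dp": [0, -40, 0], "rotation": [0, 0, 0]},
])

```text
t: 17.25
eef_pos: [0.6071, -0.0545, 0.1084]
ee_rot: [-1.559, 0.006, 1.373]
force: [1.3, 0.1, 0.2]
width: 0.0514
```

```bash
python3 go.py 552.4 -255.2 110 16.4
python3 - <<'E'
from station import arm
import cv2,numpy as np
f=arm.grab_frame("wrist"); cv2.imwrite("pics/w14.png",f["pixels"][:,:,::-1])
E
```

```text
t 17.25 pos [607.1 -54.5 108.4] rot [-89.3   0.3  78.7] w 51.4 F [1.3 0.1 0.2] q6 -0.43
n 9 total tool dp [-207.5   -0.3   14.3] rv [-0.5 62.3 -0.7]
{"dp":[-23, 0, 2],"rotation":[-0.1, 6.9, -0.1]},{"dp":[-23, 0, -1],"rotation":[-0.1, 6.9, -0.1]},{"dp":[-23, 0, -4],"rotation":[-0.1, 6.9, -0.1]},{"dp":[-22, 0, -7],"rotation":[-0.1, 6.9, -0.1]},{"dp":[-21, 0, -9],"rotation":[-0.1, 6.9, -0.1]}
{"dp":[-20, 0, -12],"rotation":[-0.1, 6.9, -0.1]},{"dp":[-18, 0, -14],"rotation":[-0.1, 6.9, -0.1]},{"dp":[-16, 0, -16],"rotation":[-0.1, 6.9, -0.1]},{"dp":[-14, 0, -18],"rotation":[-0.1, 6.9, -0.1]}
```

View pics/w14.png

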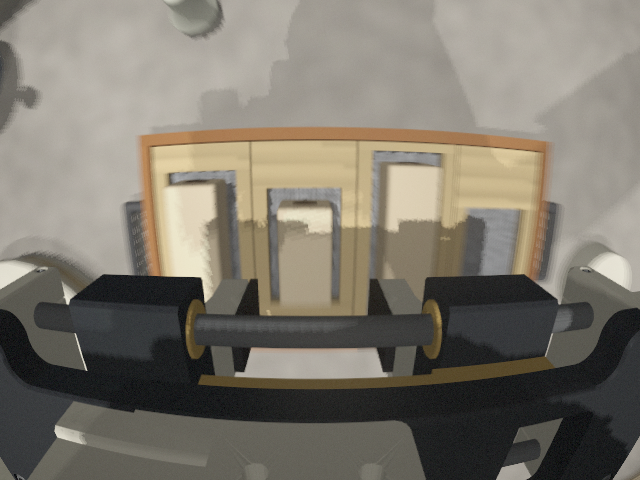

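The short post is seated. The stub is next.

Call:
move_arm([
  {"dp": [-23, -3, 2], "rotation": [0, 6.9, 0]},
  {"dp": [-23, -3, -1], "rotation": [0, 6.9, 0]},
  {"dp": [-23, -2, -4], "rotation": [0, 6.9, 0]},
  {"dp": [-22, 0, -7], "rotation": [0, 6.9, 0]},
  {"dp": [-21, 0, -9], "rotation": [0, 6.9, 0]},
], jaw=0)

```text
t: 17.72
eef_pos: [0.5862, -0.1648, 0.1334]
ee_rot: [-1.582, -0.01, 0.76]
force: [0.5, -0.1, -0.3]
width: 0.0794
```

Call:
move_arm([
  {"dp": [-20, 0, -12], "rotation": [0, 6.9, 0]},
  {"dp": [-18, 0, -14], "rotation": [0, 6.9, 0]},
  {"dp": [-16, 0, -16], "rotation": [0, 6.9, 0]},
  {"dp": [0, 0, 0], "rotation": [0, 0, 0]},
])

```text
t: 18.05
eef_pos: [0.566, -0.2369, 0.1337]
ee_rot: [-1.579, -0.015, 0.375]
force: [-0.2, 0.6, 0.1]
width: 0.0876
```

```bash
python3 go.py 552.4 -255.2 90 16.4
```

```text
t 18.05 pos [ 566.  -236.9  133.7] rot [-90.5  -0.9  21.5] w 87.6 F [-0.2  0.6  0.1] q6 -1.12
n 2 total tool dp [-20.1  43.5 -11.7] rv [0.4 5.1 0.9]
{"dp":[-10, 22, -6],"rotation":[0.2, 2.5, 0.5]},{"dp":[-10, 22, -6],"rotation":[0.2, 2.5, 0.5]}
```

Call:
move_arm([
  {"dp": [-10, 22, -6], "rotation": [0.2, 2.5, 0.5]},
  {"dp": [-10, 22, -6], "rotation": [0.2, 2.5, 0.4]},
  {"dp": [0, 0, 0], "rotation": [0, 0, 0]},
])

```text
t: 18.3
eef_pos: [0.553, -0.2571, 0.0901]
ee_rot: [-1.573, -0.005, 0.283]
force: [-1.4, 0.6, -0.6]
width: 0.0876
```

```bash
python3 go.py 552.4 -255.2 45 16.4
python3 - <<'E'
from station import arm
import cv2,numpy as np
f=arm.grab_frame("wrist"); cv2.imwrite("pics/w15.png",f["pixels"][:,:,::-1])
E
```

```text
t 18.3 pos [ 553.  -257.1   90.1] rot [-90.1  -0.3  16.2] w 87.6 F [-1.4  0.6 -0.6] q6 -1.17
n 2 total tool dp [-0.2 45.   2.1] rv [ 0.1 -0.2  0.3]
{"dp":[0, 23, 1],"rotation":[0.1, -0.1, 0.1]},{"dp":[0, 23, 1],"rotation":[0.1, -0.1, 0.1]}
```

View pics/w15.png

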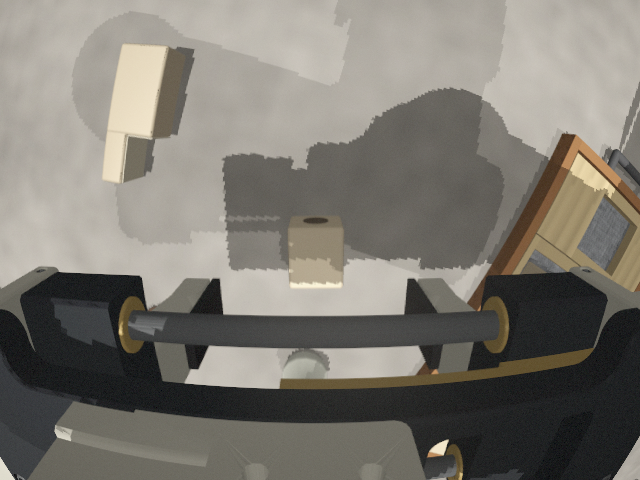

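Wrist view: the stub is at columns 289–343 and rows 225–287, square to the fingers, with its bore mark on the near end. Descending.

Call:
move_arm([
  {"dp": [-1, 22, 2], "rotation": [0, 0, 0.3]},
  {"dp": [-1, 25, 0], "rotation": [0, 0, 0]},
  {"dp": [-1, 25, 0], "rotation": [0, 0, 0]},
  {"dp": [0, 0, 0], "rotation": [0, 0, 0]},
])

```text
t: 18.68
eef_pos: [0.5574, -0.2555, 0.0237]
ee_rot: [-1.581, -0.011, 0.297]
force: [-2.0, 0.5, -0.4]
width: 0.0873
```

```bash
python3 go.py 552.4 -255.2 9 16.4
```

```text
t 18.68 pos [ 557.4 -255.5   23.7] rot [-90.6  -0.6  17. ] w 87.3 F [-2.   0.5 -0.4] q6 -1.17
n 1 total tool dp [-4.8 14.6  1.9] rv [0.6 0.6 0.6]
{"dp":[-5, 15, 2],"rotation":[0.6, 0.6, 0.6]}
```

Call:
move_arm([
  {"dp": [-6, 15, 2], "rotation": [0.6, 0.6, 0.6]},
  {"dp": [0, 0, 0], "rotation": [0, 0, 0]},
])

```text
t: 18.85
eef_pos: [0.5532, -0.2545, 0.0104]
ee_rot: [-1.571, -0.001, 0.29]
force: [-1.0, -0.2, -0.7]
width: 0.0877
```

Call:
move_arm([
  {"dp": [0, 1, 0], "rotation": [0, 0, 0]},
  {"dp": [0, 1, 0], "rotation": [0, 0, 0]},
  {"dp": [-1, 1, 0], "rotation": [0, 0, 0]},
  {"dp": [0, 1, 0], "rotation": [0, 0, 0]},
  {"dp": [-1, 1, 0], "rotation": [0, 0, 0]},
], jaw=255)

```text
t: 19.27
eef_pos: [0.5568, -0.2552, 0.012]
ee_rot: [-1.576, -0.01, 0.295]
force: [0.9, 0.3, 1.2]
width: 0.06
```

Call:
move_arm([
  {"dp": [0, 0, 0], "rotation": [0, 0, 0]},
  {"dp": [0, 0, 0], "rotation": [0, 0, 0]},
  {"dp": [0, 0, 0], "rotation": [0, 0, 0]},
  {"dp": [0, 0, 0], "rotation": [0, 0, 0]},
])

```text
t: 19.6
eef_pos: [0.5571, -0.2555, 0.0132]
ee_rot: [-1.577, -0.012, 0.295]
force: [0.5, -0.2, -0.3]
width: 0.034
```

Call:
move_arm([
  {"dp": [0, -20, 0], "rotation": [0, 0, 0]},
  {"dp": [0, -35, 0], "rotation": [0, 0, 0]},
  {"dp": [0, -40, 0], "rotation": [0, 0, 0]},
  {"dp": [0, 0, 0], "rotation": [0, 0, 0]},
])

```text
t: 19.93
eef_pos: [0.5532, -0.2551, 0.1081]
ee_rot: [-1.574, -0.003, 0.295]
force: [2.0, -0.8, 0.2]
width: 0.0334
```

```bash
python3 go.py 474.7 -26.1 110 78.7
python3 - <<'E'
from station import arm
import cv2,numpy as np
f=arm.grab_frame("wrist"); cv2.imwrite("pics/w16.png",f["pixels"][:,:,::-1])
E
```

```text
t 19.93 pos [ 553.2 -255.1  108.1] rot [-90.2  -0.2  16.9] w 33.4 F [ 2.  -0.8  0.2] q6 -1.17
n 9 total tool dp [ -8.6  -2.7 242. ] rv [  0.3 -61.8   0.1]
{"dp":[-1, 0, 27],"rotation":[0.0, -6.9, 0.0]},{"dp":[2, 0, 27],"rotation":[0.0, -6.9, 0.0]},{"dp":[5, 0, 26],"rotation":[0.0, -6.9, 0.0]},{"dp":[9, 0, 26],"rotation":[0.0, -6.9, 0.0]},{"dp":[12, 0, 24],"rotation":[0.0, -6.9, 0.0]}
{"dp":[14, 0, 23],"rotation":[0.0, -6.9, 0.0]},{"dp":[17, 0, 21],"rotation":[0.0, -6.9, 0.0]},{"dp":[19, 0, 19],"rotation":[0.0, -6.9, 0.0]},{"dp":[21, 0, 16],"rotation":[0.0, -6.9, 0.0]}
```

View pics/w16.png

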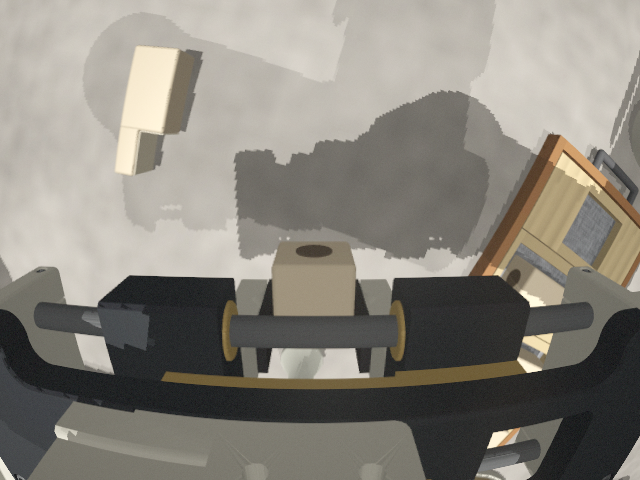

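The stub is held (columns 272–356). Carrying it to the stub bay.

Call:
move_arm([
  {"dp": [-1, -3, 27], "rotation": [0, -6.9, 0]},
  {"dp": [2, -2, 27], "rotation": [0, -6.9, 0]},
  {"dp": [5, -2, 26], "rotation": [0, -6.9, 0]},
  {"dp": [9, -2, 26], "rotation": [0, -6.9, 0]},
  {"dp": [12, -2, 24], "rotation": [0, -6.9, 0]},
])

```text
t: 20.4
eef_pos: [0.5053, -0.1267, 0.1127]
ee_rot: [-1.57, 0.0, 0.909]
force: [-0.1, 0.7, -1.4]
width: 0.034
```

Call:
move_arm([
  {"dp": [14, -2, 23], "rotation": [0, -6.9, 0]},
  {"dp": [17, -1, 21], "rotation": [0, -6.9, 0]},
  {"dp": [19, 0, 19], "rotation": [0, -6.9, 0]},
  {"dp": [0, 0, 0], "rotation": [0, 0, 0]},
])

```text
t: 20.73
eef_pos: [0.4718, -0.0455, 0.1135]
ee_rot: [-1.567, 0.0, 1.294]
force: [-1.0, 0.5, -1.2]
width: 0.0341
```

```bash
python3 go.py 475.2 -23.5 75 78.7
```

```text
t 20.73 pos [471.8 -45.5 113.5] rot [-89.8   0.   74.1] w 34.1 F [-1.   0.5 -1.2] q6 -0.59
n 2 total tool dp [22.1 38.5  2.6] rv [-0.2 -4.6 -0. ]
{"dp":[11, 19, 1],"rotation":[-0.1, -2.3, -0.0]},{"dp":[11, 19, 1],"rotation":[-0.1, -2.3, -0.0]}
```

Call:
move_arm([
  {"dp": [11, 19, 1], "rotation": [0, -2.3, 0]},
  {"dp": [11, 19, 1], "rotation": [0, -2.3, 0]},
  {"dp": [0, 0, 0], "rotation": [0, 0, 0]},
])

```text
t: 20.98
eef_pos: [0.4749, -0.0215, 0.0747]
ee_rot: [-1.569, -0.002, 1.38]
force: [-0.8, -0.9, -1.7]
width: 0.0337
```

```bash
python3 go.py 475.2 -23.5 48 78.7
```

```text
t 20.98 pos [474.9 -21.5  74.7] rot [-89.9  -0.1  79.1] w 33.7 F [-0.8 -0.9 -1.7] q6 -0.56
n 1 total tool dp [-2.  26.7 -0.7] rv [-0.1  0.4  0.1]
{"dp":[-2, 27, -1],"rotation":[-0.1, 0.4, 0.1]}
```

Call:
move_arm([
  {"dp": [-2, 27, -1], "rotation": [0, 0.4, 0]},
  {"dp": [0, 6, 0], "rotation": [0, 0, 0]},
  {"dp": [0, 0, 0], "rotation": [0, 0, 0]},
])

```text
t: 21.23
eef_pos: [0.4755, -0.024, 0.0408]
ee_rot: [-1.568, -0.001, 1.371]
force: [0.6, 0.6, -0.4]
width: 0.0334
```

```bash
python3 go.py 475.2 -23.5 28 78.7
python3 - <<'E'
from station import arm
import cv2,numpy as np
f=arm.grab_frame("wrist"); cv2.imwrite("pics/w17.png",f["pixels"][:,:,::-1])
E
```

```text
t 21.23 pos [475.5 -24.   40.8] rot [-89.8  -0.   78.6] w 33.4 F [ 0.6  0.6 -0.4] q6 -0.56
n 1 total tool dp [ 0.4 12.8  0.4] rv [-0.2 -0.1  0. ]
{"dp":[0, 13, 0],"rotation":[-0.2, -0.1, 0.0]}
```

View pics/w17.png

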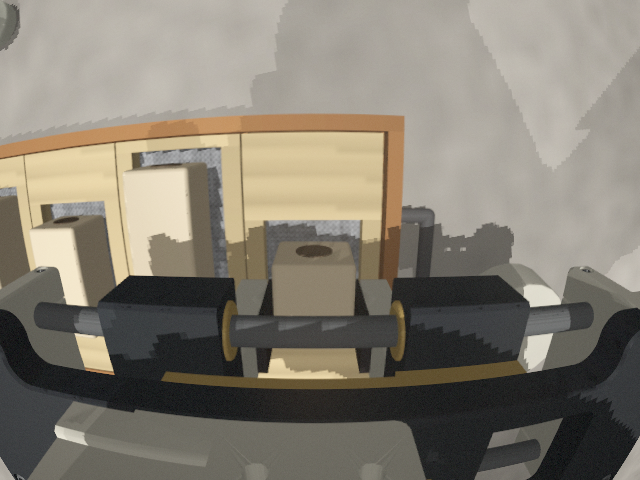

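Call:
move_arm([
  {"dp": [0, 10, 0], "rotation": [0, 0, 0]},
  {"dp": [0, 5, 0], "rotation": [0, 0, 0]},
  {"dp": [0, 0, 0], "rotation": [0, 0, 0]},
])

```text
t: 21.53
eef_pos: [0.4767, -0.0246, 0.0271]
ee_rot: [-1.57, -0.002, 1.369]
force: [0.4, 0.5, -1.6]
width: 0.0339
```

```bash
python3 go.py 475.2 -23.5 21 78.7
```

```text
t 21.53 pos [476.7 -24.6  27.1] rot [-90.   -0.1  78.4] w 33.9 F [ 0.4  0.5 -1.6] q6 -0.56
n 1 total tool dp [0.8 6.1 1.7] rv [-0.  -0.3  0.1]
{"dp":[1, 6, 2],"rotation":[-0.0, -0.3, 0.1]}
```

Call:
move_arm([
  {"dp": [1, 4, 2], "rotation": [0, -0.3, 0]},
  {"dp": [0, 2, 0], "rotation": [0, 0, 0]},
  {"dp": [0, 1, 0], "rotation": [0, 0, 0]},
])

```text
t: 21.78
eef_pos: [0.4756, -0.0233, 0.0211]
ee_rot: [-1.572, -0.002, 1.374]
force: [-6.4, 1.2, 22.7]
width: 0.034
```

Contact came at 21.1 mm, where 21.2 was expected. Releasing.

Call:
move_arm([
  {"dp": [0, -1, 0], "rotation": [0, 0, 0]},
  {"dp": [0, 0, 0], "rotation": [0, 0, 0]},
  {"dp": [0, 0, 0], "rotation": [0, 0, 0]},
  {"dp": [0, 0, 0], "rotation": [0, 0, 0]},
], jaw=105)

```text
t: 22.12
eef_pos: [0.4765, -0.0229, 0.0232]
ee_rot: [-1.574, -0.003, 1.375]
force: [-0.1, -0.3, 0.6]
width: 0.0506
```

Call:
move_arm([
  {"dp": [0, -20, 0], "rotation": [0, 0, 0]},
  {"dp": [0, -35, 0], "rotation": [0, 0, 0]},
  {"dp": [0, -40, 0], "rotation": [0, 0, 0]},
  {"dp": [0, -40, 0], "rotation": [0, 0, 0]},
])

```text
t: 22.45
eef_pos: [0.4702, -0.0249, 0.1543]
ee_rot: [-1.558, 0.005, 1.374]
force: [2.0, 0.8, -0.2]
width: 0.0515
```

Call:
move_arm([
  {"dp": [-41, -10, 0], "rotation": [0, 0, 0]},
  {"dp": [-41, -5, 0], "rotation": [0, 0, 0]},
  {"dp": [-41, 0, 0], "rotation": [0, 0, 0]},
  {"dp": [-41, 0, 0], "rotation": [0, 0, 0]},
  {"dp": [-41, 0, 0], "rotation": [0, 0, 0]},
])

```text
t: 22.87
eef_pos: [0.4392, -0.2241, 0.1831]
ee_rot: [-1.581, -0.001, 1.39]
force: [1.1, -0.3, 0.0]
width: 0.0515
```

Call:
move_arm([
  {"dp": [-41, 0, 0], "rotation": [0, 0, 0]},
  {"dp": [-41, 0, 0], "rotation": [0, 0, 0]},
  {"dp": [-30, 0, 0], "rotation": [0, 0, 0]},
  {"dp": [0, 0, 0], "rotation": [0, 0, 0]},
])

```text
t: 23.2
eef_pos: [0.4162, -0.3426, 0.1838]
ee_rot: [-1.584, 0.0, 1.387]
force: [0.3, 0.9, 1.0]
width: 0.0514
```

Run:
```python
from station import arm
import cv2,numpy as np
from vis import *
f=arm.grab_frame("top"); img=f["pixels"]; W=cloud(f)
big=cv2.resize(img,None,fx=4,fy=4,interpolation=cv2.INTER_CUBIC); hsv=cv2.cvtColor(big,cv2.COLOR_RGB2HSV)
m=((hsv[...,2]>160)&(hsv[...,1]>25)&(hsv[...,1]<90)).astype(np.uint8)
k,lab,st,ce=cv2.connectedComponentsWithStats(m)
for l in range(1,k):
    if 1500<st[l,4]<15000:
        c,_=cv2.findContours((lab==l).astype(np.uint8),0,2); c=max(c,key=cv2.contourArea)
        u,v=(ce[l]/4).astype(int); z=W[v,u,2]
        P=cast(f,(c[:,0]+.5)/4-.5,.042 if abs(u-349)<55 else .034)
        cc,a,b,y=rect(P); print((u,v),cc.round(1),a.round(1),b.round(1),"yaw",y.round(1),"z",z.round(3))
cv2.imwrite("pics/top1.png",cv2.resize(big[4*150:4*350,4*130:4*530],(800,400))[:,:,::-1])
```

```text
(np.int64(563), np.int64(24)) [1104.6 -548.7] 45.8 38.8 yaw 63.5 z -0.752
(np.int64(136), np.int64(35)) [1057.9  475.2] 69.0 46.3 yaw -19.5 z -0.752
(np.int64(581), np.int64(41)) [1063.5 -588.6] 54.9 42.7 yaw 73.6 z -0.753
(np.int64(162), np.int64(64)) [999.9 411.5] 97.3 40.2 yaw 33.6 z -0.745
(np.int64(8), np.int64(64)) [985.7 783.7] 64.4 33.4 yaw 28.8 z -0.752
(np.int64(382), np.int64(74)) [ 977.6 -119. ] 77.6 38.7 yaw 87.0 z -0.764
(np.int64(12), np.int64(194)) [652.2 747.8] 418.9 139.6 yaw -21.0 z 0.023
(np.int64(234), np.int64(149)) [790.5 228.8] 37.0 32.9 yaw 78.2 z -0.002
(np.int64(616), np.int64(164)) [ 770.3 -665.1] 42.8 39.3 yaw -27.2 z 0.093
(np.int64(151), np.int64(200)) [662.  394.9] 123.1 73.1 yaw -70.7 z 0.004
(np.int64(238), np.int64(195)) [680.8 211.8] 61.0 24.7 yaw -51.5 z -0.002
(np.int64(359), np.int64(196)) [681.5 -69.9] 91.7 35.5 yaw 78.8 z 0.043
(np.int64(475), np.int64(199)) [ 673.6 -339.9] 82.1 53.6 yaw 47.0 z 0.008
(np.int64(538), np.int64(217)) [ 645.7 -486.7] 88.6 31.4 yaw -55.2 z 0.002
(np.int64(352), np.int64(225)) [611.8 -53.2] 66.7 35.1 yaw 78.8 z 0.04
[... 389 characters left out ...]
280)) [ 493.1 -356.8] 45.2 14.4 yaw -12.9 z 0.608
(np.int64(339), np.int64(284)) [474.5 -26.9] 41.0 35.2 yaw 78.9 z 0.041
(np.int64(475), np.int64(302)) [ 440.5 -341.4] 55.5 15.0 yaw -18.4 z 0.611
(np.int64(143), np.int64(315)) [379.2 430. ] 84.6 44.0 yaw -21.2 z 0.006
(np.int64(291), np.int64(328)) [368.7  83.1] 106.2 54.7 yaw -6.3 z 0.0
(np.int64(310), np.int64(332)) [361.9  34.9] 66.5 65.4 yaw -88.5 z 0.03
(np.int64(300), np.int64(375)) [267.   59.7] 118.4 57.2 yaw -17.6 z -0.0
(np.int64(216), np.int64(368)) [274.  252.5] 47.9 20.9 yaw 43.4 z 0.0
(np.int64(240), np.int64(370)) [270.  199.5] 65.3 40.3 yaw -88.5 z -0.0
(np.int64(218), np.int64(389)) [228.  243.2] 49.5 26.7 yaw 84.6 z -0.002
```

View pics/top1.png

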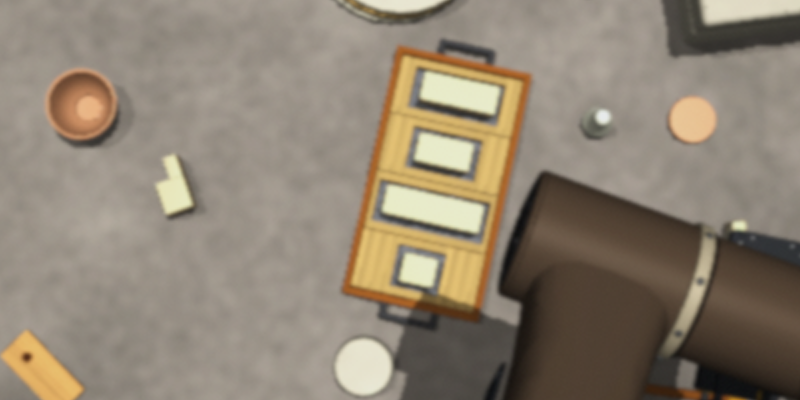

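All four posts lie flat, with their tops at about 42 mm and centres within 3 mm of their pockets. Chipped b has not moved. Chipped a is hidden by the arm here, but the later wrist views showed it lying apart and nothing touched it. Handing in.

Run:
```python
from station import arm
print(arm.job_done())
```

```text
the job is handed in; nothing more can be done
None
```

All four whole posts are in the bays cut to their lengths, placed in the order long, medium, short, stub. I handed the job in at about 23 s of the 106 s allowed.

- **Last top view:** each post lies flat on its bay floor, with tops reading 41–46 mm against 42 mm expected. Yaw matches the pockets to about 0.2°, and centres are within about 3 mm of the pocket centres. Measured lengths were 117, 92, 67 and 41 mm.
- **Chipped posts:** the shorter one is where it started, to within about 1 mm. The longer one was hidden by the arm in that last view. The wrist pictures taken at the stub pickup showed it lying clear, and the arm never came near it, but I did not measure its final position.
- **Forces:** seating the long post gave a brief 45 N upward reading at the wrist, through the held post. That is under the 120 N wrist limit. The 40 N limit is for the arm or gripper body pressing on something, which did not happen as far as I could see. The other three placements stayed under 25 N.
- **Drift:** the arm crept a few millimetres during holds, and the grip on the long post ended about 6 mm higher than intended. I corrected for this before each release.

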